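# Pack the machined block and throw the hold-down lever into the marked notch

## Robot

A 6-joint arm with a two-finger parallel gripper is mounted at the origin on the work surface. World frame = base frame: x ahead of the robot, y to its left, z up, the work surface at z = 0. Lengths are in m, angles in degrees, forces in N, time in s.
With the tool pointing down it reaches from about 0.35 to 0.875 m from the base axis. Payload 4.2 kg.
Tool frame: the origin (TCP) lies on the centre line of the jaws, within the pads' length; the fingertips stand 8 mm ahead of it and the grasp point (between the pads) lies 11 mm behind it; z points along the fingers, y is the direction in which the jaws open and shut (so a half turn about z gives the same grasp; the last joint's range is limited). The gripper opens to 87 mm and grips with 3 to 60 N. Pads are 19 mm wide; open, the fingers measure 117 mm over their backs; the gripper's body (75 mm by 190 mm) begins 51 mm behind the grasp point.
Start: joints at [83.171, 22.042, 0.453, 0, -68.411, -14.817], TCP at [0.231, 0.581, 0.196] pointing down, gripper open.
Joint ranges: [-179.83, 179.83], [-69.29, 118.12], [-61.27, 80.66], [-181.25, 117.63], [-171.15, -9.14], [-177.46, 177.46]. Speed limits (degrees/s): [159.86, 159.86, 180, 180, 180, 180].

## Interface

Orientations are given as a 3x3 rotation matrix whose columns are the frame's x, y, z axes.
In Python, from station import sense, capture, finish_job, recognise gives the robot as it stands.
- The arm moves only by the tool apply_moves, never from a script. Its argument "plan" is a list that holds one entry, the list of rows, each a list of 7 numbers: the opening in per cent of the stroke, from 0 (shut) to 100 (fully open), then the shift along the world's x, y, z in units of 25 mm (1.0 is 25 mm), then the turn, a rotation vector about the world's x, y, z in rad. A call has 1 to 12 rows; each row shifts and turns the pose as measured when the row begins; what a row does not reach is not made up. A row lasts 1/12 s, in which the tool goes at most 41.7 mm and 7.16 degrees, less where a joint would pass 70% of its speed; a pose out of reach is approached as far as the arm can. A call is refused whole if a number of a shift passes 1 or a number of a turn 0.125, either way. A call with a gripper value outside its range is refused whole. The fingers move at their own pace and stop on an object; the grip force is fixed at half the most. Time passes only in rows, so rows that do not move let the fingers close. It gives the time, the measured TCP pose, the force and the opening at its end, in the units of the state.
- sense(): the state, without advancing time (a new reading comes with each control period).
- capture(name): name is "scene" or "side" or "wrist"; returns a dict with "pixels" (400x640x3 uint8, red, green, blue), "depth" (400x640 float32, m along the optical axis (not along the pixel's ray), 0 where there is no reading), "mtx" (3x3 intrinsics, pixels), "R" (3x3) and "t" (3): a world point X has camera coordinates R X + t; the wrist camera has in their place "mount" (4x4, takes a point from camera to tool coordinates, whose origin is the TCP and whose axes are the flange's). Camera axes: x right, y down, z forward; pixel columns grow to the right and rows downward; lengths in m; the calibration is good to about 2 mm. A picture is of the moment at which its call begins: read the wrist's pose just before it.
- finish_job(): hands the job in, once; it reports no verdict.
Trained networks look in a picture, given as the dict that the camera call returned (one of the last four; its "shot" number tells which), for a name from the list of things; names that differ only in an ending like _2 or _b are one class to them, and where a whole thing is asked for, a point or a joint stands for the part that bears it (a point fixed in the world has none). Each returns a list of dicts, best first, with "score" (0 to 1); they miss things now and then, are a little off and sometimes report something else, mostly with a low value. They report only what shows in the picture. A call takes as long as a camera call. They do not tell look-alikes from the thing itself.
- recognise(label, picture): "at" ([x, y, z] in m, in the coordinates of the camera as it stood for that picture, good to about 4 mm: the middle of the surface that is visible of it).
The state is a dict: "time_s": time; "joints": joint angles; "joint_velocities": joint speeds; "effort": joint torques, N m; "tcp_pos": TCP position; "ee_rot": TCP orientation; "wrist_force": force on the tool from outside, world axes, zero at the start; "moment": the same for the moment, N m; "gripper_width": opening from 0.0 (shut) to 1.0 (fully open).
Only numpy, scipy, OpenCV 4.12 (cv2) and the standard library are available. Lean on these libraries where they do the work, as an engineer would, in place of code of your own. Each camera call takes 0.05 s, during which the arm holds its last target.

## Task

Take the taller of the two aluminium blocks out of the rack, lay it flat on its wide side on the bare bench and let go, then take it again across its width and set it flat down in the pocket of the grey tray, fully home so that nothing stands above the rim. Then lift the hold-down lever out of its parking gap, swing it over the tray, lower it fully home into the notch marked by the pointed pin, and let go. Leave the lower block in the rack and leave the cups, the roll of tape and the can undisturbed.

Things in the scene. Friction and masses are not known exactly. Their poses are not given: they have to be found in the camera images.
- block: the taller aluminium block, 100 (x) x 38 (y) x 60 (z) mm, about 0.45 kg, two dark round bore marks on each 100 x 60 face. Starts on edge in the rack, z up, its underside 8 mm above the bench. Origin at the centre of the 100 x 38 underside as it stands there. Lying flat, its y axis is vertical: 38 mm high, 60 mm wide
- block_mid (a point): centre of the taller block, 30 mm along its z from its origin; axes as the block's
- low_block: the other aluminium block, same length and thickness but only 40 mm high (100 x 38 x 40), standing in the other slot of the rack; origin at the centre of its underside. To be left alone
- rack: green fixed rack plate, 130 (x) x 160 (y) x 8 mm, origin at the centre of its underside. Two slots along its x, at y = -37 and +37 mm, 41 mm wide between fences 4 mm thick, 100 mm long, their tops 26 mm above the bench: lift a block straight up 20 mm or more to clear them. Which block is in which slot varies
- stand: fixed packing stand: a plywood board 10 mm thick carrying tray, lever and quadrant. Origin on the lever's vertical pivot axis at bench level; the board reaches from x = -300 to +35 and y = -240 to +45 mm in its frame. Pivot post of 22 mm radius at the origin, 91 mm high
- pocket (a point): centre of the pocket's floor in the grey tray, 14 mm above the bench, at (-96, -104) mm in the stand's frame, axes as the stand's. Tray 132 (x) x 118 (y) mm, walls 5 mm, rim 42 mm above this point. Pocket 68 (x) x 108 (y) mm, between two wooden strips 27 mm wide (in x), 14 mm high, with finger room above them. The block lies in it flat, length along y
- swivel (a joint): swing of the hold-down lever about the pivot, rad. 0: it points along the stand's -x (parked beside the tray); positive turns it over the tray towards the stand's -y (anticlockwise from above). Parking gap -0.08 to +0.08; the two notches, 26 mm wide, lie at 0.52 and 0.80; limits -0.1 and 0.86. Turns lightly, stays where left
- bar (a joint): lift of the lever, rad: 0 fully down and level (home in gap or notch), positive raises the knob end, limit 0.5. It falls by its own weight (about 2.5 N at the knob). The lands between the notches stand 14 mm above the notch floors: raise the knob 20 to 30 mm to swing across. Lying on a land it reads about 0.06
- knob (a point): point on the lever's upright round black handle, 30 mm in diameter, 260 mm from the pivot axis. With the lever home this point is 109 mm above the bench; the handle spans 74 to 126 mm above it, plus a 36 mm cap of 6 mm on top. The steel quadrant arc with the notches lies right below, land tops 74 mm above the bench
- bar_tip (a point): end of the lever's steel bar (16 mm wide, 14 mm thick, underside 60 mm above the bench when home), 285 mm from the pivot axis, mid thickness
- cone_pin: pointed (cone) steel pin, 32 mm in diameter, 44 mm high, fixed on the board outside the quadrant, 305 mm from the pivot axis, straight in front of the notch to be used (swing 0.52 or 0.80, it varies). Origin at its foot
- flat_pin: square flat-topped steel stud, 30 x 30 x 16 mm high, fixed likewise in front of the other notch, which is not to be used. Origin at its foot
- cups: stack of white cups, 75 mm in diameter, 135 mm high, standing; origin at the centre of its underside. Not to be disturbed
- can: plain can 66 mm in diameter, 120 mm high, standing; origin at the centre of its underside. Not to be disturbed
- tape: roll of brown tape lying flat on the bench, 84 mm in diameter, 25 mm high; origin at the centre of its underside. Not to be disturbed
There are look-alikes about, which are no part of the job. Leave any blue or turquoise look-alike of the block alone.

How it is judged:
By the outcome, as a careful person would: the job done as asked, in the order asked, and still so for the second after the job is handed in, with the robot touching nothing.
It also fails if it takes over 72 s, if anything falls off the work surface, if the arm or the gripper's body presses on something with over 40 N, if the wrist force passes 120 N, or if a joint passes its speed limit or range.

## Working session

There is one attempt and no reset: what is moved stays moved. The work goes in short steps, Python scripts to look and compute and a tool call to move; the robot and the scene stay as the last step left them, time stands still between calls to the robot, and variables do not carry over. Pictures are saved under pics/ and viewed, and the job is handed in when it is done.

Besides the shell and the picture viewer there is one more tool, called after "Emit:" by a JSON object that holds its "fn" and its "kwargs", one argument or row to a line. apply_moves: Moves the arm, as the interface text tells. Its arguments: {"type":"object","properties":{"plan":{"type":"array","items":{"type":"array","items":{"type":"array","items":{"type":"number"}}}}},"required":["plan"]}

```bash
ls; mkdir -p pics
cat > h.py <<'E'
import numpy as np, cv2
from station import sense, capture, finish_job, recognise
def save(c,n): cv2.imwrite(f'pics/{n}.png',np.ascontiguousarray(c['pixels'][:,:,::-1]))
def world(c,pc,s=None):
    pc=np.asarray(pc,float)
    if 'mount' in c and 'R' not in c:
        M=np.array(c['mount']); p=pc@M[:3,:3].T+M[:3,3]
        return p@np.array(s['ee_rot']).T+np.array(s['tcp_pos'])
    return (pc-np.array(c['t']))@np.array(c['R'])
def cloud(c,s=None):
    d=c['depth'];K=np.array(c['mtx']);v,u=np.mgrid[0:d.shape[0],0:d.shape[1]]
    P=np.stack([(u-K[0,2])*d/K[0,0],(v-K[1,2])*d/K[1,1],d],-1)
    W=world(c,P.reshape(-1,3),s).reshape(P.shape); W[d<=0]=np.nan
    return W
def proj(c,X):
    p=np.asarray(X)@np.array(c['R']).T+np.array(c['t']);q=p@np.array(c['mtx']).T
    return q[...,:2]/q[...,2:]
E
python3 - <<'E'
from h import *
s=sense();print(s)
for n in ['scene','side','wrist']:
    s=sense();c=capture(n);save(c,n+'0')
    if n=='scene' or n=='side':
        print(n, -np.array(c['R']).T@np.array(c['t']))
    for l in ['block','low_block','rack','stand','knob','cone_pin','flat_pin','cups','can','tape']:
        r=recognise(l,c)
        print(n,l,[(np.round(world(c,x['at'],s),3).tolist(),round(x['score'],2)) for x in r])
E
```

```text
pics
{'time_s': 0.0, 'joints': array([ 8.31719304e+01,  2.20906954e+01,  3.80348444e-01, -3.04245953e-02,
       -6.84106982e+01, -1.48182631e+01]), 'joint_velocities': array([ 0.00330204,  0.03240346, -0.01962529, -0.00516045, -0.03193742,
       -0.08656877]), 'effort': array([ 8.67250801e-04, -3.90669358e+01,  1.87409180e+01,  4.21982422e+00,
        1.10166435e-02, -1.93548854e-04]), 'tcp_pos': array([0.23026409, 0.58032845, 0.19466052]), 'ee_rot': array([[ 9.29406235e-01, -3.69057584e-01, -7.41420841e-04],
       [-3.69058324e-01, -9.29404001e-01, -2.03890060e-03],
       [ 6.33922359e-05,  2.16859447e-03, -9.99997647e-01]]), 'wrist_force': array([ 0.15797121, -0.64157906,  0.43662646]), 'moment': array([ 0.05600137, -0.03645293,  0.04814619]), 'gripper_width': 1.001213378930724}
scene [ 0.9752869 -0.6406307  1.0878441]
scene block [([0.514, 0.271, 0.062], 0.97), ([0.678, 0.295, 0.053], 0.8), ([0.347, 0.253, 0.047], 0.65)]
scene low_block [([0.519, 0.35, 0.042], 0.83)]
scene rack [([0.543, 0.257, 0.004], 0.56)]
scene stand [([0.57, -0.234, 0.014], 0.94)]
scene knob [([0.53, -0.1
[... 360 characters left out ...]
 ([0.331, 0.258, 0.042], 0.77), ([0.652, 0.292, 0.041], 0.76)]
side low_block [([0.488, 0.354, 0.049], 0.55)]
side rack [([0.474, 0.262, 0.003], 0.73)]
side stand [([0.409, -0.264, 0.025], 0.32)]
side knob [([0.478, -0.119, 0.07], 0.64)]
side cone_pin [([0.455, -0.335, 0.025], 0.52)]
side flat_pin [([0.408, -0.263, 0.023], 0.78), ([0.5, -0.228, 0.011], 0.56)]
side cups [([0.702, 0.104, 0.094], 0.66)]
side can [([0.444, -0.566, 0.094], 0.66), ([0.477, -0.126, 0.073], 0.47)]
side tape [([0.459, 0.111, 0.018], 0.75)]
wrist block [([0.297, 0.3, 0.028], 0.62)]
wrist low_block []
wrist rack []
wrist stand []
wrist knob []
wrist cone_pin []
wrist flat_pin []
wrist cups []
wrist can []
wrist tape []
```

View pics/scene0.png

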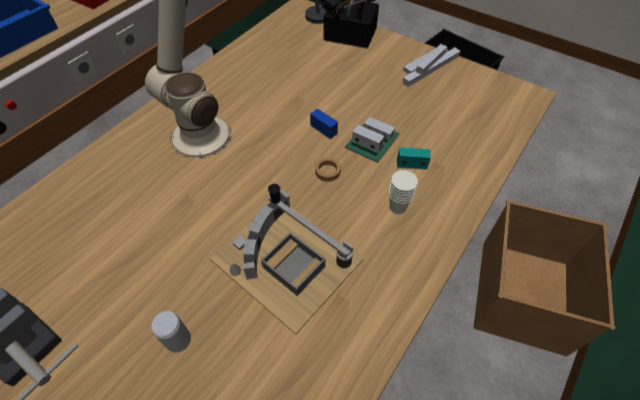

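View pics/side0.png

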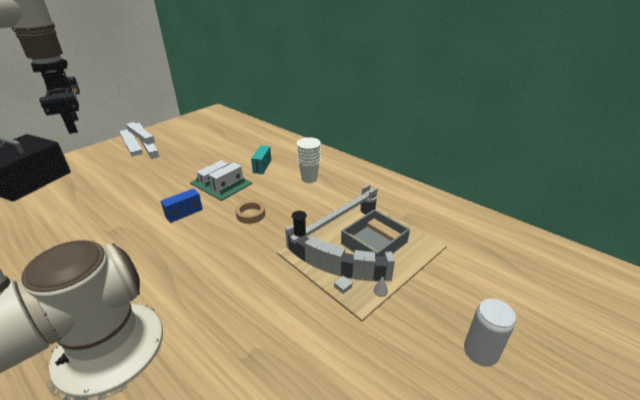

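View pics/wrist0.png

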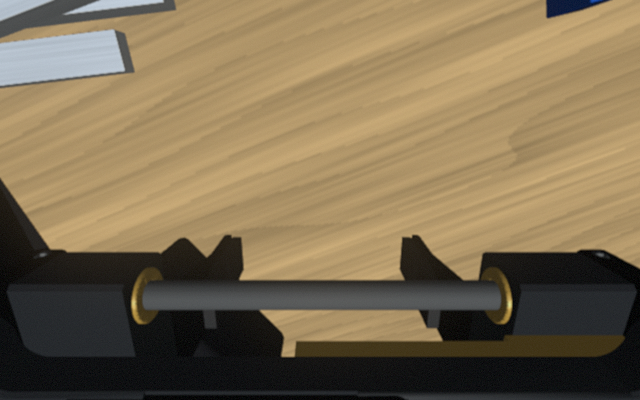

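The scene shows the rack at px (372,138), with the taller block in the nearer slot. The tape is at (328,170), the cups at (403,190) and the can at (170,330). On the stand, the pivot is at (344,255), the knob at (275,192), the flat stud at (239,242) and the cone at (235,268), so the cone marks the far notch. Next I'll measure.

Run:
```python
from h import *
sc=capture('scene');sd=capture('side')
Ws=cloud(sc);Wd=cloud(sd)
np.savez('c0.npz',Ws=Ws,Wd=Wd,ps=sc['pixels'],pd=sd['pixels'])
def rect(P,name):
    r=cv2.minAreaRect((P[:,:2]*1000).astype(np.float32)); print(name,len(P),'c',np.round(r[0],1),'size',np.round(r[1],1),'ang',round(r[2],2),'z',np.round(np.nanmedian(P[:,2]),4))
def sel(W,x0,x1,y0,y1,z0,z1):
    m=(W[...,0]>x0)&(W[...,0]<x1)&(W[...,1]>y0)&(W[...,1]<y1)&(W[...,2]>z0)&(W[...,2]<z1); return W[m]
for n,W in (('scene',Ws),('side',Wd)):
    print(n)
    rect(sel(W,.43,.60,.2,.42,.061,.08),'tall top')
    rect(sel(W,.43,.60,.2,.42,.040,.056),'low top')
    rect(sel(W,.40,.63,.18,.45,.004,.012),'rack plate')
    rect(sel(W,.4,.9,-.5,-.05,.006,.013),'board')
    rect(sel(W,.3,.9,-.5,-.05,.05,.062),'rim')
    rect(sel(W,.3,.9,-.5,-.0,.066,.082),'bar top/lands')
    rect(sel(W,.3,.9,-.5,-.0,.12,.140),'knobcap')
    for l in ['cups','can','tape']: pass
    rect(sel(W,.40,.52,.05,.17,.015,.03),'tape')
    rect(sel(W,.65,.8,.04,.18,.08,.14),'cups')
    rect(sel(W,.38,.55,-.65,-.5,.1,.13),'can')
for n,c in (('scene',sc),('side',sd)):
    im=np.ascontiguousarray(c['pixels'][:,:,::-1])
    cr=im[170:300,200:380] if n=='scene' else im[170:320,270:460]
    cv2.imwrite(f'pics/{n}_stand.png',cv2.resize(cr,None,fx=4,fy=4,interpolation=cv2.INTER_CUBIC))
```

```text
scene
tall top 259 c [510.6 281.9] size [100.7  41.5] ang 4.91 z 0.0651
low top 361 c [511.7 318.1] size [121.5 102.2] ang 89.77 z 0.0452
rack plate 288 c [498.9 297.5] size [175.4 206.1] ang 9.3 z 0.0062
board 5396 c [ 592.3 -201.4] size [333.2 378.7] ang 84.86 z 0.009
rim 732 c [ 548.4 -223.6] size [256.  298.1] ang 79.65 z 0.0556
bar top/lands 1190 c [ 531.4 -146. ] size [294.8 249.5] ang 42.19 z 0.072
knobcap 107 c [ 435.5 -113.2] size [31.6 34.4] ang 38.77 z 0.1299
tape 249 c [464.4 115.1] size [81.5 85.8] ang 35.35 z 0.0219
cups 708 c [723.6 121. ] size [73.5 78.2] ang 9.08 z 0.131
can 656 c [ 472.9 -562.5] size [62.8 63.2] ang 39.58 z 0.1184
side
tall top 234 c [508.8 285.4] size [101.4  43.5] ang 0.76 z 0.0657
low top 360 c [510.6 321.9] size [118.  105.1] ang 89.34 z 0.0459
rack plate 361 c [535.3 322. ] size [184.5 160.2] ang 2.26 z 0.0063
board 4394 c [ 553.5 -219.2] size [285.  332.3] ang 84.71 z 0.0089
rim 1104 c [ 528.8 -224.8] size [248.4 293.4] ang 75.26 z 0.0556
bar top/lands 1374 c [ 526.5 -144.1] size [290.9 250.1] ang 42.05 z 0.0723
knobcap 135 c [ 433.5 -110.8] size [34.7 33.4] ang 14.22 z 0.1303
tape 289 c [461.1 116.3] size [84.  80.3] ang 46.0 z 0.0221
cups 542 c [720.4 123.8] size [76.9 74.2] ang 67.95 z 0.1214
can 1106 c [ 465.1 -560. ] size [63.6 62.2] ang 39.72 z 0.1186
```

Emit:
{"fn": "apply_moves", "kwargs": {
  "plan": [
    [[65, 0.94, -0.99, 0.1, 0, 0, 0.036], [65, 0.94, -0.99, 0.1, 0, 0, 0.036], [65, 0.94, -0.99, 0.1, 0, 0, 0.036], [65, 0.94, -0.99, 0.1, 0, 0, 0.036], [65, 0.94, -0.99, 0.1, 0, 0, 0.036], [65, 0.94, -0.99, 0.1, 0, 0, 0.036], [65, 0.94, -0.99, 0.1, 0, 0, 0.036], [65, 0.94, -0.99, 0.1, 0, 0, 0.036], [65, 0.94, -0.99, 0.1, 0, 0, 0.036], [65, 0.94, -0.99, 0.1, 0, 0, 0.036], [65, 0.94, -0.99, 0.1, 0, 0, 0.036], [65, 0.94, -0.99, 0.1, 0, 0, 0.036]]
  ]
}}

```text
time_s: 2.75
tcp_pos: [0.5179, 0.2745, 0.2269]
ee_rot: [[0.996, 0.089, 0.002], [0.089, -0.996, 0.002], [0.002, -0.002, -1.0]]
wrist_force: [1.3, 1.0, -0.5]
gripper_width: 0.648
```

Run:
```python
from h import *
s=sense();print(s['time_s'],s['tcp_pos'],s['joints'],s['ee_rot'])
c=capture('wrist');save(c,'w1');W=cloud(c,s);np.save('w1.npy',W)
def rect(P,name):
    if len(P)<5: print(name,len(P));return
    r=cv2.minAreaRect((P[:,:2]*1000).astype(np.float32)); print(name,len(P),'c',np.round(r[0],1),'size',np.round(r[1],1),'ang',round(r[2],2),'z',np.round(np.nanmedian(P[:,2]),4))
def sel(W,x0,x1,y0,y1,z0,z1):
    m=(W[...,0]>x0)&(W[...,0]<x1)&(W[...,1]>y0)&(W[...,1]<y1)&(W[...,2]>z0)&(W[...,2]<z1); return W[m]
rect(sel(W,.43,.60,.2,.42,.062,.08),'tall top')
rect(sel(W,.43,.60,.2,.42,.04,.056),'low top')
print(c['mount'])
```

```text
2.75 [0.51790743 0.27445175 0.22692042] [ 4.37324640e+01  1.70223493e+01 -2.43866755e+00 -1.58591812e-02
 -7.03851281e+01  5.13859598e+01] [[ 0.99601898  0.08912403  0.00176008]
 [ 0.0891204  -0.99601876  0.00204472]
 [ 0.00193531 -0.00187972 -0.99999636]]
tall top 3023 c [511.  287.3] size [99.8 38. ] ang 2.33 z 0.0675
low top 2931 c [514.4 325.2] size [ 99.9 110.8] ang 2.03 z 0.0475
[[-6.59601385e-04 -9.56038408e-01 -2.93240733e-01  8.10138062e-02]
 [ 9.99999524e-01 -8.41425324e-04  4.93907703e-04  4.56014497e-04]
 [-7.18934913e-04 -2.93240267e-01  9.56038508e-01 -1.88374514e-01]
 [ 0.00000000e+00  0.00000000e+00  0.00000000e+00  1.00000000e+00]]
```

View pics/w1.png

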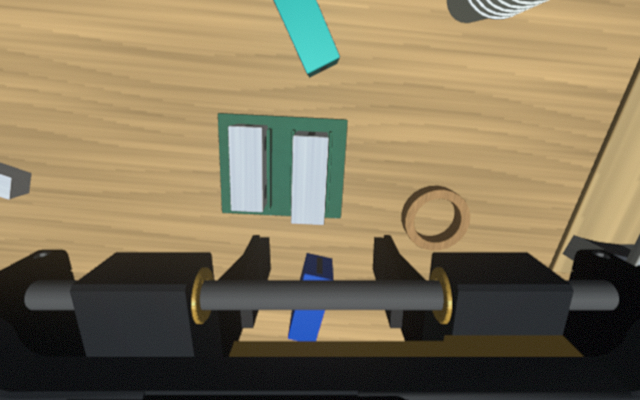

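The wrist picture shows the taller block at px (310,180), the lower block at (246,168) and clear finger room beside both. The top rectangle fits well: centre (511.0, 287.3), yaw 2.33°, z 67.5 mm. I'll align and descend.

Emit:
{"fn": "apply_moves", "kwargs": {
  "plan": [
    [[65, -0.07, 0.13, -0.7, 0, 0, -0.0125], [65, -0.07, 0.13, -0.7, 0, 0, -0.0125], [65, -0.07, 0.13, -0.7, 0, 0, -0.0125], [65, -0.07, 0.13, -0.7, 0, 0, -0.0125], [65, 0, 0, -0.7, 0, 0, 0], [65, 0, 0, -0.5, 0, 0, 0], [65, 0, 0, -0.4, 0, 0, 0], [65, 0, 0, 0, 0, 0, 0], [65, 0, 0, 0, 0, 0, 0]]
  ]
}}

```text
time_s: 3.55
tcp_pos: [0.519, 0.2797, 0.1154]
ee_rot: [[1.0, 0.023, 0.01], [0.023, -1.0, 0.003], [0.01, -0.003, -1.0]]
wrist_force: [-0.4, 1.4, 1.3]
gripper_width: 0.656
```

Emit:
{"fn": "apply_moves", "kwargs": {
  "plan": [
    [[65, -0.16, 0.15, -0.3, 0, 0.005, 0.009], [65, -0.16, 0.15, -0.3, 0, 0.005, 0.009], [65, 0, 0, 0, 0, 0, 0], [65, 0, 0, 0, 0, 0, 0]]
  ]
}}

```text
time_s: 3.88
tcp_pos: [0.5115, 0.2892, 0.1015]
ee_rot: [[0.999, 0.043, 0.003], [0.043, -0.999, 0.006], [0.003, -0.006, -1.0]]
wrist_force: [-0.6, -0.1, 0.1]
gripper_width: 0.65
```

Run:
```python
from h import *
s=sense();print(s['time_s'],s['tcp_pos'],s['joints'],s['ee_rot'])
```

```text
3.8833 [0.51154192 0.28920602 0.10150478] [ 45.17127811  23.0082521  -12.56396425  -0.18942361 -54.05566237
  47.40337952] [[ 0.99907149  0.04299958  0.00268226]
 [ 0.04298142 -0.99905476  0.00649491]
 [ 0.002959   -0.0063736  -0.99997531]]
```

Emit:
{"fn": "apply_moves", "kwargs": {
  "plan": [
    [[65, 0, -0.08, -0.5, -0.006, 0.003, 0], [65, 0, 0, -0.6, 0, 0, 0], [65, 0, 0, -0.6, 0, 0, 0], [65, 0, 0, -0.2, 0, 0, 0], [65, 0, 0, 0, 0, 0, 0], [65, 0, 0, 0, 0, 0, 0]]
  ]
}}

```text
time_s: 4.38
tcp_pos: [0.5123, 0.2877, 0.0519]
ee_rot: [[0.999, 0.044, 0.002], [0.044, -0.999, 0.002], [0.002, -0.002, -1.0]]
wrist_force: [0.7, -0.2, 0.8]
gripper_width: 0.647
```

Emit:
{"fn": "apply_moves", "kwargs": {
  "plan": [
    [[0, 0, 0, 0, 0, 0, 0], [0, 0, 0, 0, 0, 0, 0], [0, 0, 0, 0, 0, 0, 0], [0, 0, 0, 0, 0, 0, 0], [0, 0, 0, 0, 0, 0, 0], [0, 0, 0, 0, 0, 0, 0]]
  ]
}}

```text
time_s: 4.88
tcp_pos: [0.514, 0.289, 0.0549]
ee_rot: [[0.999, 0.044, 0.007], [0.044, -0.999, 0.005], [0.007, -0.005, -1.0]]
wrist_force: [-0.4, 0.4, 0.1]
gripper_width: 0.285
```

Run:
```python
from h import *
s=sense();print(s['tcp_pos'],s['gripper_width'],s['joint_velocities'])
c=capture('wrist');save(c,'w2');c=capture('side')
im=c['pixels'][100:260,130:330,::-1];cv2.imwrite('pics/s2.png',cv2.resize(im,None,fx=4,fy=3.7))
print(sense()['gripper_width'])
```

```text
[0.51403197 0.28898551 0.05492555] 0.28527526610940673 [-0.09679788 -0.22842389  0.06138886  0.02148918  0.00242853  0.07468471]
0.18440008219474732
```

View pics/w2.png

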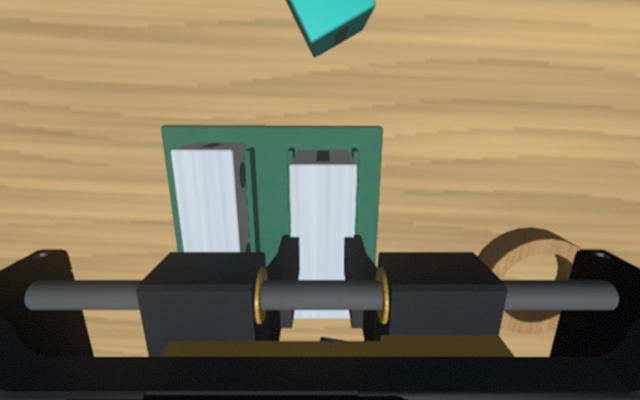

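View pics/s2.png

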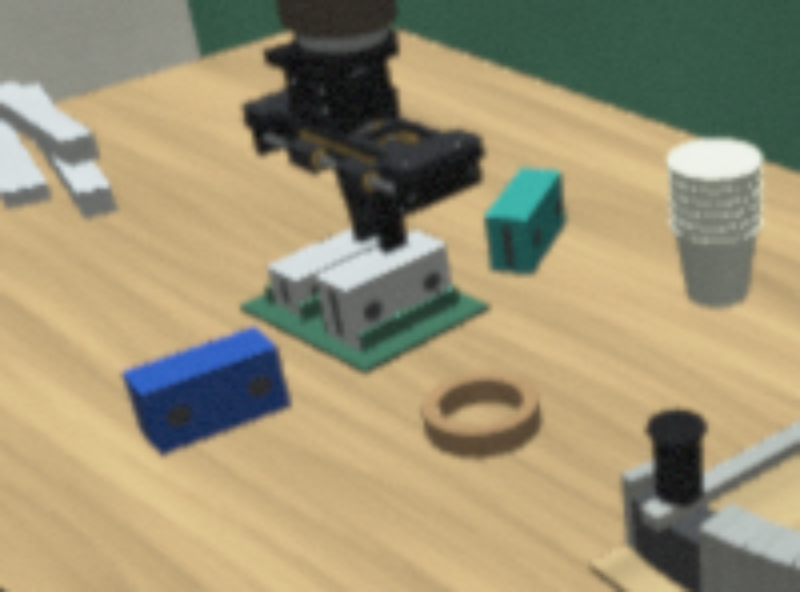

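Emit:
{"fn": "apply_moves", "kwargs": {
  "plan": [
    [[0, 0, 0, 0, 0, 0, 0], [0, 0, 0, 0, 0, 0, 0]]
  ]
}}

```text
time_s: 5.15
tcp_pos: [0.514, 0.2889, 0.055]
ee_rot: [[0.999, 0.044, 0.007], [0.044, -0.999, 0.005], [0.007, -0.005, -1.0]]
wrist_force: [0.2, -0.3, 0.8]
gripper_width: 0.054
```

Run:
```python
from h import *
s=sense();print(s['tcp_pos'],s['gripper_width'],s['joint_velocities'])
c=capture('wrist');save(c,'w3')
print(sense()['gripper_width'])
```

```text
[0.51399717 0.2889372  0.05495847] 0.05365174818208883 [ 0.0155952   0.00360997  0.03838019 -0.12365977 -0.0522275   0.18213402]
0.03310281344052957
```

View pics/w3.png

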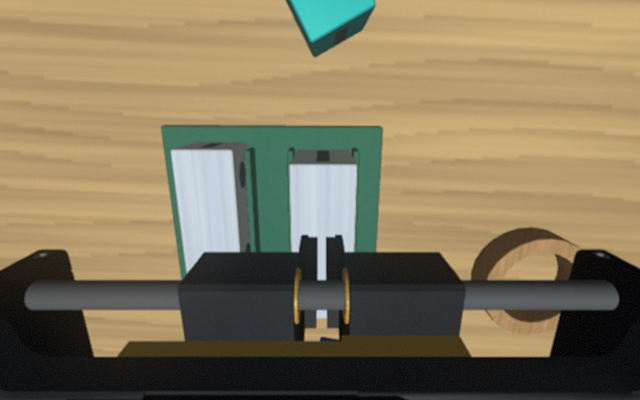

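Run:
```python
from h import *
s=sense();c=capture('wrist');W=cloud(c,s)
d=c['depth']
for v in range(200,330,8): print(v,np.round(W[v,305],3),np.round(W[v,322],3),np.round(W[v,338],3))
c=capture('side');W=cloud(c);save(c,'s3')
m=(W[...,0]>.44)&(W[...,0]<.58)&(W[...,1]>.22)&(W[...,1]<.34)&(W[...,2]>.03)&(W[...,2]<.12)
im=c['pixels'][130:220,180:270,::-1];cv2.imwrite('pics/s3c.png',cv2.resize(im,None,fx=6.6,fy=6.6,interpolation=cv2.INTER_CUBIC))
print(s['effort'],s['joints'])
```

```text
200 [0.54  0.299 0.067] [0.54  0.289 0.067] [0.541 0.28  0.068]
208 [0.536 0.299 0.068] [0.536 0.289 0.068] [0.536 0.28  0.067]
216 [0.531 0.298 0.068] [0.531 0.289 0.068] [0.531 0.279 0.068]
224 [0.525 0.298 0.067] [0.526 0.288 0.069] [0.526 0.279 0.067]
232 [0.52  0.298 0.067] [0.521 0.288 0.068] [0.521 0.279 0.068]
240 [0.525 0.297 0.089] [0.516 0.288 0.068] [0.525 0.28  0.088]
248 [0.524 0.297 0.097] [0.511 0.288 0.068] [0.525 0.28  0.097]
256 [0.525 0.296 0.107] [0.506 0.288 0.068] [0.525 0.281 0.105]
264 [0.524 0.296 0.114] [0.5   0.287 0.067] [0.525 0.281 0.114]
272 [0.525 0.295 0.121] [0.494 0.287 0.066] [0.525 0.282 0.121]
280 [0.525 0.295 0.128] [0.49  0.287 0.068] [0.525 0.282 0.127]
288 [0.546 0.294 0.167] [0.546 0.289 0.167] [0.546 0.285 0.167]
296 [0.544 0.294 0.168] [0.544 0.289 0.168] [0.544 0.285 0.167]
304 [0.542 0.293 0.17 ] [0.542 0.289 0.169] [0.543 0.285 0.169]
312 [0.518 0.294 0.14 ] [0.466 0.286 0.067] [0.519 0.282 0.14 ]
320 [0.516 0.294 0.141] [0.41  0.283 0.   ] [0.517 0.282 0.142]
328 [0.513 0.294 0.142] [ 0.4    0.283 -0.002] [0.513 0.282 0.141]
[-1.52373275e-03 -3.89989793e+01  1.51936108e+01  3.35806087e+00
  9.88147734e-02 -1.49703772e-05] [ 45.10204991  26.13815489 -15.40420384   0.07650189 -47.98617509
  47.37918592]
```

View pics/s3c.png

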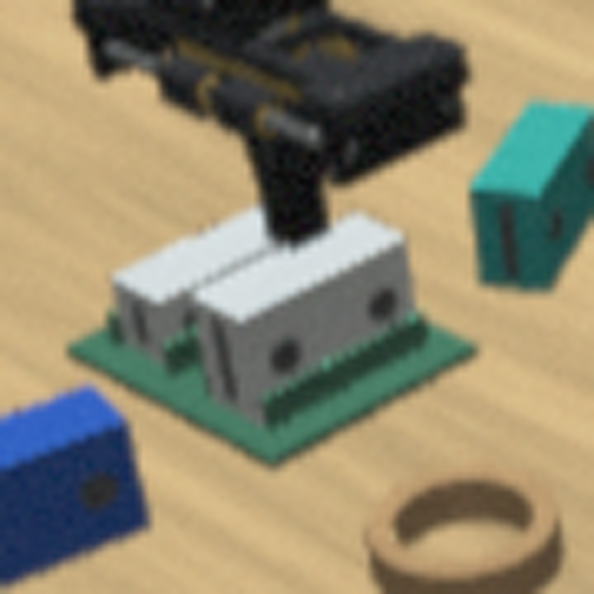

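Run:
```python
from h import *
c=capture('side');W=cloud(c);p=c['pixels'].astype(int)
s=sense();print(s['tcp_pos'],c['mtx'])
# columns through finger
for u in range(218,232,2):
  print(u)
  for v in range(150,172,2): print('  ',v,np.round(W[v,u],3),p[v,u])
```

```text
[0.51395153 0.28892001 0.05485226] [[372.34067054   0.         321.443059  ]
 [  0.         372.34067054 199.08322193]
 [  0.           0.           1.        ]]
218
   150 [0.475 0.251 0.161] [40 35 34]
   152 [0.501 0.295 0.129] [37 36 33]
   154 [0.499 0.293 0.124] [67 57 42]
   156 [0.5   0.297 0.116] [120 105  79]
   158 [ 0.611  0.479 -0.002] [186 161 118]
   160 [ 0.603  0.468 -0.003] [191 168 129]
   162 [0.545 0.376 0.047] [215 221 221]
   164 [0.537 0.364 0.047] [217 224 225]
   166 [0.528 0.352 0.048] [216 223 225]
   168 [0.52  0.342 0.047] [181 189 191]
   170 [0.494 0.301 0.067] [218 224 226]
220
   150 [0.483 0.253 0.158] [62 54 36]
   152 [0.505 0.29  0.13 ] [33 33 31]
   154 [0.502 0.286 0.125] [31 31 33]
   156 [0.503 0.291 0.116] [23 23 22]
   158 [0.503 0.293 0.109] [35 34 31]
   160 [0.501 0.291 0.103] [50 47 41]
   162 [0.501 0.293 0.096] [84 89 89]
   164 [0.501 0.294 0.088] [112 118 120]
   166 [0.532 0.347 0.048] [169 178 181]
   168 [0.529 0.344 0.043] [179 186 188]
   170 [0.499 0.297 0.066] [215 222 225]
222
   150 [0.481 0.24  0.163] [44 43 41]
   152 [0.
[... 1414 characters left out ...]
05] [68 62 45]
   160 [0.521 0.278 0.1  ] [54 49 36]
   162 [0.519 0.276 0.094] [45 41 32]
   164 [0.519 0.278 0.086] [43 47 44]
   166 [0.53  0.298 0.067] [175 185 186]
   168 [0.524 0.29  0.065] [215 221 225]
   170 [0.515 0.278 0.067] [215 222 224]
230
   150 [0.48  0.197 0.178] [15 19 16]
   152 [0.479 0.199 0.171] [22 17 22]
   154 [0.478 0.198 0.166] [26 29 25]
   156 [0.48  0.202 0.157] [49 52 46]
   158 [0.478 0.202 0.151] [146 125  94]
   160 [ 0.633  0.436 -0.004] [191 165 122]
   162 [ 0.623  0.424 -0.004] [193 166 126]
   164 [0.545 0.307 0.065] [205 208 200]
   166 [0.535 0.293 0.067] [216 224 225]
   168 [0.529 0.286 0.065] [214 222 224]
   170 [0.516 0.269 0.069] [214 221 222]
```

Both the side and wrist depth put the true fingertips about 27 mm behind the reported TCP: the tips are at z≈0.082 with the TCP reading 0.055. That contradicts the stated 8 mm ahead. The jaws simply shut above the block, which hasn't moved. I'll reopen and go down by the right amount.

Emit:
{"fn": "apply_moves", "kwargs": {
  "plan": [
    [[65, 0, 0, 0.2, -0.004, 0.006, -0.003], [65, -0.1, -0.05, 0, 0, 0, 0], [65, 0, 0, 0, 0, 0, 0], [65, 0, 0, 0, 0, 0, 0], [65, 0, 0, 0, 0, 0, 0], [65, 0, 0, 0, 0, 0, 0], [65, 0, 0, 0, 0, 0, 0], [65, 0, 0, 0, 0, 0, 0], [65, 0, 0, 0, 0, 0, 0]]
  ]
}}

```text
time_s: 6.1
tcp_pos: [0.5111, 0.2875, 0.0604]
ee_rot: [[0.999, 0.041, -0.0], [0.041, -0.999, 0.001], [-0.0, -0.001, -1.0]]
wrist_force: [0.0, -0.3, 0.3]
gripper_width: 0.591
```

```bash
cat >> h.py <<'E'
def rect(P,name):
    if len(P)<5: print(name,len(P));return
    r=cv2.minAreaRect((P[:,:2]*1000).astype(np.float32)); print(name,len(P),'c',np.round(r[0],1),'size',np.round(r[1],1),'ang',round(r[2],2),'z',np.round(np.nanmedian(P[:,2]),4)); return r
def sel(W,x0,x1,y0,y1,z0,z1):
    m=(W[...,0]>x0)&(W[...,0]<x1)&(W[...,1]>y0)&(W[...,1]<y1)&(W[...,2]>z0)&(W[...,2]<z1); return W[m]
def st():
    s=sense();print(round(s['time_s'],2),'tcp',np.round(s['tcp_pos']*1000,1),'z',np.round(s['ee_rot'][:,2],4),'yaw',round(float(np.degrees(np.arctan2(s['ee_rot'][1,0],s['ee_rot'][0,0]))),2),'F',np.round(s['wrist_force'],1),'w',round(s['gripper_width']*87,1));return s
E
python3 - <<'E'
from h import *
s=st();c=capture('wrist');W=cloud(c,s)
rect(sel(W,.43,.60,.24,.31,.062,.075),'tall top')
E
```

```text
6.1 tcp [511.1 287.5  60.4] z [-3.e-04  6.e-04 -1.e+00] yaw 2.34 F [ 0.  -0.3  0.3] w 51.4
tall top 7855 c [521.6 287.9] size [79.4 38.1] ang 2.44 z 0.0675
```

Emit:
{"fn": "apply_moves", "kwargs": {
  "plan": [
    [[65, 0, 0, -0.5, 0, 0, 0], [65, 0, 0, -0.5, 0, 0, 0], [65, 0, 0, -0.5, 0, 0, 0], [65, 0, 0, -0.25, 0, 0, 0], [65, 0, 0, 0, 0, 0, 0], [65, 0, 0, 0, 0, 0, 0]]
  ]
}}

```text
time_s: 6.65
tcp_pos: [0.5121, 0.2882, 0.0161]
ee_rot: [[0.999, 0.041, 0.002], [0.041, -0.999, 0.002], [0.002, -0.002, -1.0]]
wrist_force: [0.4, -0.7, -0.3]
gripper_width: 0.651
```

Run:
```python
from h import *
s=st()
```

```text
6.65 tcp [512.1 288.2  16.1] z [ 0.0021  0.0022 -1.    ] yaw 2.37 F [ 0.4 -0.7 -0.3] w 56.7
```

Emit:
{"fn": "apply_moves", "kwargs": {
  "plan": [
    [[0, 0, -0.02, 0, 0, 0, 0], [0, 0, 0, 0, 0, 0, 0], [0, 0, 0, 0, 0, 0, 0], [0, 0, 0, 0, 0, 0, 0], [0, 0, 0, 0, 0, 0, 0]]
  ]
}}

```text
time_s: 7.07
tcp_pos: [0.513, 0.2885, 0.0181]
ee_rot: [[0.999, 0.041, 0.005], [0.041, -0.999, 0.004], [0.005, -0.004, -1.0]]
wrist_force: [-0.7, 0.1, -4.6]
gripper_width: 0.435
```

Run:
```python
from h import *
s=st()
```

```text
7.07 tcp [513.  288.5  18.1] z [ 0.0045  0.0045 -1.    ] yaw 2.37 F [-0.7  0.1 -4.6] w 37.8
```

Gripped at 37.8 mm. Lifting straight up.

Emit:
{"fn": "apply_moves", "kwargs": {
  "plan": [
    [[0, 0, 0, 0.4, 0, 0, 0], [0, 0, 0, 0.6, 0, 0, 0], [0, 0, 0, 0.8, 0, 0, 0], [0, 0, 0, 0.8, 0, 0, 0], [0, 0, 0, 0.8, 0, 0, 0], [0, 0, 0, 0.8, 0, 0, 0], [0, 0, 0, 0.8, 0, 0, 0], [0, 0, 0, 0, 0, 0, 0]]
  ]
}}

```text
time_s: 7.73
tcp_pos: [0.5073, 0.2848, 0.1467]
ee_rot: [[0.999, 0.039, -0.006], [0.039, -0.999, -0.002], [-0.006, 0.002, -1.0]]
wrist_force: [0.5, 1.1, -3.2]
gripper_width: 0.439
```

Run:
```python
from h import *
s=st()
c=capture('side');save(c,'s4')
```

```text
7.73 tcp [507.3 284.8 146.7] z [-0.0064 -0.0018 -1.    ] yaw 2.24 F [ 0.5  1.1 -3.2] w 38.2
```

View pics/s4.png

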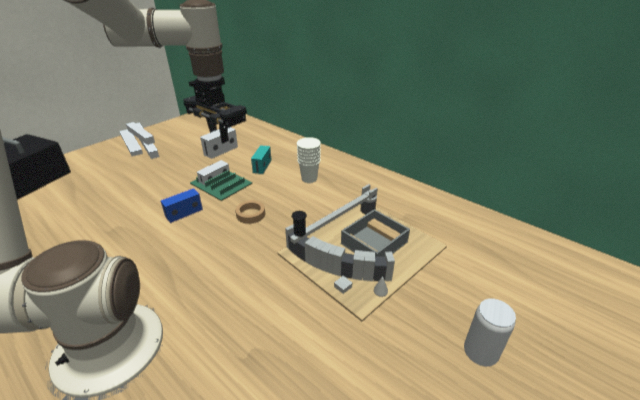

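The block hangs level in the jaws at px (220,142), clear of the rack. I'll carry it to the free bench near (0.53, 0.01), turning it as it goes.

Emit:
{"fn": "apply_moves", "kwargs": {
  "plan": [
    [[0, 0.06, -0.9, 0, 0, 0, -0.12], [0, 0.06, -0.9, 0, 0, 0, -0.12], [0, 0.06, -0.9, 0, 0, 0, -0.12], [0, 0.06, -0.9, 0, 0, 0, -0.12], [0, 0.06, -0.9, 0, 0, 0, -0.12], [0, 0.06, -0.9, 0, 0, 0, -0.12], [0, 0.06, -0.9, 0, 0, 0, -0.12], [0, 0.06, -0.9, 0, 0, 0, -0.12], [0, 0.06, -0.9, 0, 0, 0, -0.12], [0, 0.06, -0.9, 0, 0, 0, -0.12], [0, 0.06, -0.9, 0, 0, 0, -0.12], [0, 0, 0, 0, 0, 0, -0.1]]
  ]
}}

```text
time_s: 8.78
tcp_pos: [0.505, 0.0227, 0.1225]
ee_rot: [[0.128, -0.991, -0.04], [-0.991, -0.129, 0.02], [-0.025, 0.037, -0.999]]
wrist_force: [-0.8, 0.7, -4.7]
gripper_width: 0.433
```

Run:
```python
from h import *
s=st();print(s['joints'])
```

```text
8.78 tcp [505.   22.7 122.5] z [-0.0398  0.02   -0.999 ] yaw -82.62 F [-0.8  0.7 -4.7] w 37.6
[ 19.70705506  15.69249792 -19.64155335  -2.21527308 -56.44690507
 -11.04436721]
```

Emit:
{"fn": "apply_moves", "kwargs": {
  "plan": [
    [[0, 0.2, -0.1, 0, 0, 0.1, -0.03], [0, 0.2, -0.1, 0, 0, 0.12, -0.03], [0, 0.2, -0.1, 0, 0, 0.12, -0.03], [0, 0.2, -0.1, 0, 0, 0.12, -0.03], [0, 0, 0, 0, 0, 0.12, 0], [0, 0, 0, 0, 0, 0.1, 0], [0, 0, 0, 0, 0, 0, 0], [0, 0, 0, 0, 0, 0, 0]]
  ]
}}

```text
time_s: 9.45
tcp_pos: [0.5141, 0.0086, 0.1059]
ee_rot: [[-0.037, -0.735, -0.678], [-0.998, -0.003, 0.058], [-0.045, 0.679, -0.733]]
wrist_force: [-1.0, -0.2, -2.4]
gripper_width: 0.436
```

Run:
```python
from h import *
s=st();print(s['joints'],s['ee_rot'])
```

```text
9.45 tcp [514.1   8.6 105.9] z [-0.6775  0.0582 -0.7332] yaw -92.13 F [-1.  -0.2 -2.4] w 37.9
[  11.39361014   41.17794951   11.55935623  -11.24909747 -101.83086528
  -10.64239986] [[-0.03705447 -0.73456848 -0.67752204]
 [-0.99829724 -0.0033549   0.05823541]
 [-0.04505092  0.67852627 -0.73319337]]
```

Emit:
{"fn": "apply_moves", "kwargs": {
  "plan": [
    [[0, 0, 0, -0.5, -0.022, 0.015, 0], [0, 0, 0, -0.7, -0.022, 0.015, 0], [0, 0, 0, -0.7, 0, 0, 0], [0, 0, 0, -0.6, 0, 0, 0], [0, 0, 0, -0.4, 0, 0, 0], [0, 0, 0, 0, 0, 0, 0], [0, 0, 0, 0, 0, 0, 0]]
  ]
}}

```text
time_s: 10.03
tcp_pos: [0.512, 0.0097, 0.0304]
ee_rot: [[-0.038, -0.725, -0.688], [-0.999, 0.027, 0.026], [0.0, 0.688, -0.726]]
wrist_force: [0.9, 0.2, -3.4]
gripper_width: 0.439
```

Run:
```python
from h import *
s=st();print(s['joints'],s['ee_rot'])
c=capture('side');save(c,'s5')
im=c['pixels'][100:290,200:440,::-1];cv2.imwrite('pics/s5c.png',cv2.resize(im,None,fx=3.3,fy=3.1,interpolation=cv2.INTER_CUBIC))
W=cloud(c)
T=(W-s['tcp_pos'])@s['ee_rot']  # tool coords
m=(abs(T[...,1])<.03)&(abs(T[...,0])<.06)&(T[...,2]<.02)&(T[...,2]>-.06)&(c['pixels'].sum(-1)>330)
P=T[m];print(len(P),np.percentile(P,[1,50,99],axis=0).round(4))
```

```text
10.03 tcp [512.    9.7  30.4] z [-0.6876  0.0257 -0.7257] yaw -92.15 F [ 0.9  0.2 -3.4] w 38.2
[ 12.35051869  46.14960065   8.45692521  -9.94681821 -94.78572648
 -11.48194362] [[-3.75950102e-02 -7.25158744e-01 -6.87554661e-01]
 [-9.99293018e-01  2.74745657e-02  2.56634282e-02]
 [ 2.80206317e-04  6.88033389e-01 -7.25678976e-01]]
511 [[-0.0494 -0.0287 -0.0492]
 [-0.0012  0.0185 -0.0189]
 [ 0.0504  0.0246  0.019 ]]
```

View pics/s5c.png

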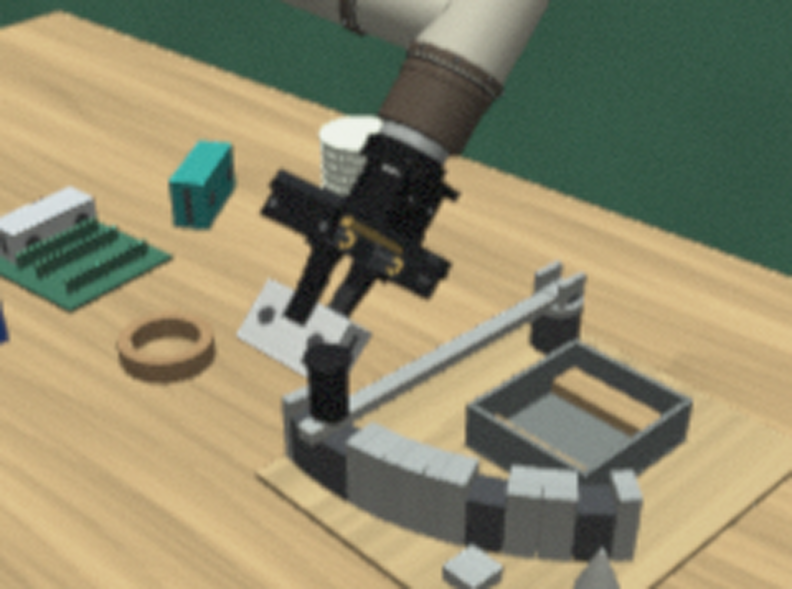

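The block is tilted about 43.5° with its lower edge just above the bench. I'll touch down, then open slightly.

Emit:
{"fn": "apply_moves", "kwargs": {
  "plan": [
    [[0, 0, 0, -0.2, 0, 0.01, 0], [0, 0, 0, -0.1, 0, 0, 0], [0, 0, 0, 0, 0, 0, 0], [0, 0, 0, 0, 0, 0, 0]]
  ]
}}

```text
time_s: 10.42
tcp_pos: [0.5139, 0.0099, 0.0256]
ee_rot: [[-0.037, -0.723, -0.689], [-0.999, 0.026, 0.026], [-0.001, 0.69, -0.724]]
wrist_force: [-0.3, -0.5, -3.5]
gripper_width: 0.433
```

Run:
```python
from h import *
s=st()
```

```text
10.42 tcp [513.9   9.9  25.6] z [-0.6895  0.0264 -0.7238] yaw -92.14 F [-0.3 -0.5 -3.5] w 37.6
```

Emit:
{"fn": "apply_moves", "kwargs": {
  "plan": [
    [[0, 0, 0, -0.2, 0, 0, 0], [0, 0, 0, -0.15, 0, 0, 0], [0, 0, 0, 0, 0, 0, 0]]
  ]
}}

```text
time_s: 10.67
tcp_pos: [0.5151, 0.0099, 0.0206]
ee_rot: [[-0.035, -0.724, -0.689], [-0.999, 0.025, 0.025], [-0.001, 0.689, -0.724]]
wrist_force: [0.5, -0.2, -3.8]
gripper_width: 0.431
```

Run:
```python
from h import *
s=st()
```

```text
10.67 tcp [515.1   9.9  20.6] z [-0.6889  0.0249 -0.7244] yaw -92.02 F [ 0.5 -0.2 -3.8] w 37.5
```

Emit:
{"fn": "apply_moves", "kwargs": {
  "plan": [
    [[0, 0, 0, -0.1, 0, 0, 0], [0, 0, 0, -0.05, 0, 0, 0], [50, 0, 0, 0, 0, 0, 0], [56, 0, 0, 0, 0, 0, 0], [62, 0, 0, 0, 0, 0, 0], [62, 0, 0, 0, 0, 0, 0], [62, 0, 0, 0, 0, 0, 0]]
  ]
}}

```text
time_s: 11.25
tcp_pos: [0.5155, 0.0096, 0.0198]
ee_rot: [[-0.033, -0.723, -0.69], [-0.999, 0.024, 0.023], [-0.0, 0.69, -0.724]]
wrist_force: [0.6, 0.1, -0.1]
gripper_width: 0.607
```

```bash
cat > side.py <<'E'
from h import *
import sys
s=st();c=capture('side');n=sys.argv[1]
x0,y0,x1,y1=map(int,sys.argv[2:6]) if len(sys.argv)>2 else (230,150,430,300)
im=c['pixels'][y0:y1,x0:x1,::-1];k=min(800/(x1-x0),600/(y1-y0));cv2.imwrite(f'pics/{n}.png',cv2.resize(im,None,fx=k,fy=k,interpolation=cv2.INTER_CUBIC))
E
python3 side.py s6
```

```text
11.25 tcp [515.5   9.6  19.8] z [-0.6898  0.0229 -0.7237] yaw -91.89 F [ 0.6  0.1 -0.1] w 52.8
```

View pics/s6.png

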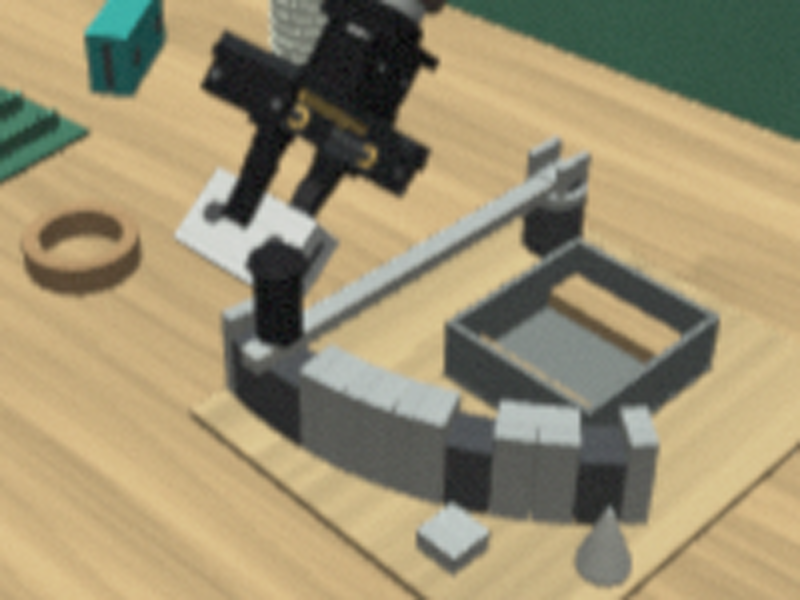

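The block now leans on the lower finger with its edge on the bench. I'll walk the finger outward and down to lower it gently.

Emit:
{"fn": "apply_moves", "kwargs": {
  "plan": [
    [[62, 0.2, 0, -0.06, 0, 0, 0], [62, 0.2, 0, -0.06, 0, 0, 0], [62, 0.2, 0, -0.06, 0, 0, 0], [62, 0.2, 0, -0.06, 0, 0, 0], [62, 0, 0, 0, 0, 0, 0]]
  ]
}}

```text
time_s: 11.72
tcp_pos: [0.5375, 0.0092, 0.0121]
ee_rot: [[-0.033, -0.723, -0.69], [-0.999, 0.024, 0.023], [0.0, 0.69, -0.724]]
wrist_force: [1.1, -0.5, -0.6]
gripper_width: 0.621
```

```bash
python3 side.py s7
```

```text
11.72 tcp [537.5   9.2  12.1] z [-0.6899  0.0228 -0.7235] yaw -91.92 F [ 1.1 -0.5 -0.6] w 54.0
```

View pics/s7.png

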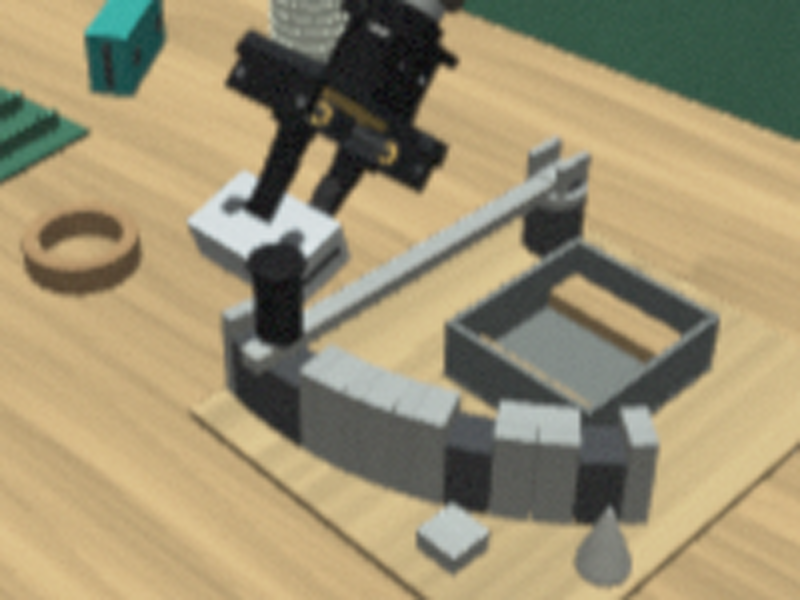

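Emit:
{"fn": "apply_moves", "kwargs": {
  "plan": [
    [[62, 0.25, 0, 0.03, 0, 0, 0], [62, 0.25, 0, 0.03, 0, 0, 0], [62, 0.25, 0, 0.05, 0, 0, 0], [62, 0.3, 0, 0.1, 0, 0, 0], [62, 0.3, 0, 0.3, 0, 0, 0], [62, 0.4, 0, 0.5, 0, 0, 0], [62, 0.4, 0, 0.8, 0, 0, 0], [62, 0.2, 0, 0.8, 0, 0, 0]]
  ]
}}

```text
time_s: 12.43
tcp_pos: [0.5962, 0.0086, 0.0781]
ee_rot: [[-0.033, -0.712, -0.701], [-0.999, 0.025, 0.021], [0.003, 0.701, -0.713]]
wrist_force: [0.5, -0.0, -0.5]
gripper_width: 0.617
```

```bash
python3 side.py s8
```

```text
12.43 tcp [596.2   8.6  78.1] z [-0.7012  0.0213 -0.7127] yaw -91.9 F [ 0.5 -0.  -0.5] w 53.7
```

View pics/s8.png

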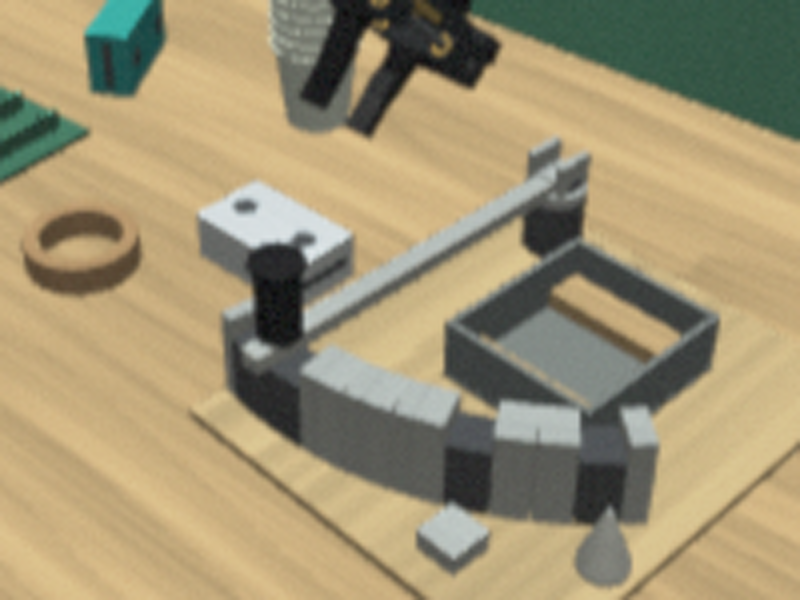

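The block lies flat on the bench at about px (275,230). I'll bring the tool back to vertical and look from above.

Emit:
{"fn": "apply_moves", "kwargs": {
  "plan": [
    [[85, 0, 0, 0.9, 0, 0, 0], [85, -0.1, 0, 0.9, 0, -0.12, 0], [85, -0.2, 0.2, 0.9, 0, -0.12, 0], [85, -0.2, 0.4, 0.7, 0, -0.12, 0], [85, -0.2, 0.4, 0.4, 0, -0.12, 0], [85, -0.2, 0.4, 0.3, 0, -0.12, 0], [85, -0.2, 0.4, 0.3, 0, -0.12, -0.02], [85, -0.2, 0.4, 0.2, 0, -0.06, -0.03], [85, -0.2, 0.2, 0, 0, 0, 0], [85, 0, 0, 0, 0, 0, 0], [85, 0, 0, 0, 0, 0, 0]]
  ]
}}

```text
time_s: 13.4
tcp_pos: [0.5631, 0.0692, 0.1997]
ee_rot: [[-0.076, -0.997, 0.032], [-0.997, 0.077, 0.03], [-0.032, -0.03, -0.999]]
wrist_force: [0.8, 0.3, 0.5]
gripper_width: 0.85
```

Run:
```python
from h import *
s=st();c=capture('wrist');save(c,'w9');W=cloud(c,s);np.save('w9.npy',W)
rect(sel(W,.45,.65,-.07,.12,.03,.046),'flat top')
rect(sel(W,.5,.7,-.35,-.1,.05,.062),'rim')
```

```text
13.4 tcp [563.1  69.2 199.7] z [ 0.0321  0.03   -0.999 ] yaw -94.35 F [0.8 0.3 0.5] w 74.0
flat top 5657 c [552.   10.5] size [99.9 59.6] ang 87.8 z 0.0375
rim 0
```

View pics/w9.png

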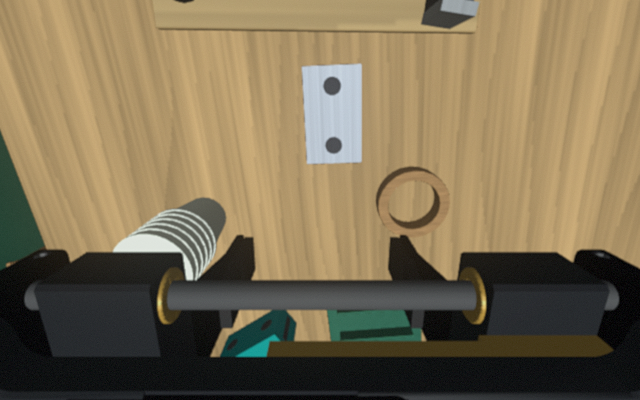

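The block is flat at px (333,115): centre (552.0, 10.5), yaw 87.8°, top at 37.5 mm. I'll move above it, jaws across the 60 mm.

Emit:
{"fn": "apply_moves", "kwargs": {
  "plan": [
    [[85, -0.1, -0.5, -0.5, -0.01, 0.01, 0.01], [85, -0.1, -0.5, -0.7, -0.01, 0.01, 0.01], [85, -0.1, -0.5, -0.8, -0.01, 0.01, 0.01], [85, -0.1, -0.5, -0.8, 0, 0, 0.005], [85, 0, -0.3, -0.8, 0, 0, 0], [85, 0, 0, -0.8, 0, 0, 0], [85, 0, 0, -0.4, 0, 0, 0], [85, 0, 0, 0, 0, 0, 0], [85, 0, 0, 0, 0, 0, 0]]
  ]
}}

```text
time_s: 14.2
tcp_pos: [0.5616, 0.0044, 0.0651]
ee_rot: [[-0.046, -0.999, -0.017], [-0.999, 0.047, -0.006], [0.006, 0.017, -1.0]]
wrist_force: [0.4, -0.7, -0.4]
gripper_width: 0.848
```

Run:
```python
from h import *
s=st()
```

```text
14.2 tcp [561.6   4.4  65.1] z [-0.0169 -0.0056 -0.9998] yaw -92.66 F [ 0.4 -0.7 -0.4] w 73.7
```

Emit:
{"fn": "apply_moves", "kwargs": {
  "plan": [
    [[85, -0.2, 0.12, -0.4, 0.003, -0.008, 0.004], [85, -0.18, 0.12, -0.4, 0.002, -0.008, 0.004], [85, 0, 0, -0.3, 0, 0, 0], [85, 0, 0, 0, 0, 0, 0], [85, 0, 0, 0, 0, 0, 0]]
  ]
}}

```text
time_s: 14.62
tcp_pos: [0.5581, 0.0115, 0.0397]
ee_rot: [[-0.037, -0.999, 0.006], [-0.999, 0.037, -0.0], [-0.0, -0.006, -1.0]]
wrist_force: [0.3, 0.3, -0.6]
gripper_width: 0.852
```

Run:
```python
from h import *
s=st()
```

```text
14.62 tcp [558.1  11.5  39.7] z [ 6.2e-03 -1.0e-04 -1.0e+00] yaw -92.11 F [ 0.3  0.3 -0.6] w 74.1
```

Emit:
{"fn": "apply_moves", "kwargs": {
  "plan": [
    [[85, -0.24, -0.04, -0.1, 0, 0.006, 0], [85, 0, 0, 0, 0, 0, 0], [85, 0, 0, 0, 0, 0, 0]]
  ]
}}

```text
time_s: 14.87
tcp_pos: [0.5541, 0.0109, 0.0391]
ee_rot: [[-0.036, -0.999, 0.004], [-0.999, 0.036, 0.001], [-0.001, -0.004, -1.0]]
wrist_force: [0.2, -0.3, -0.3]
gripper_width: 0.845
```

Run:
```python
from h import *
s=st()
```

```text
14.87 tcp [554.1  10.9  39.1] z [ 3.6e-03  6.0e-04 -1.0e+00] yaw -92.08 F [ 0.2 -0.3 -0.3] w 73.5
```

Emit:
{"fn": "apply_moves", "kwargs": {
  "plan": [
    [[85, -0.08, 0, -0.5, 0, 0.004, 0], [85, 0, 0, -0.5, 0, 0, 0], [85, 0, 0, -0.5, 0, 0, 0], [85, 0, 0, -0.3, 0, 0, 0], [85, -0.05, 0, 0, 0, 0, 0], [85, 0, 0, 0, 0, 0, 0]]
  ]
}}

```text
time_s: 15.37
tcp_pos: [0.5513, 0.0109, -0.0083]
ee_rot: [[-0.037, -0.999, 0.002], [-0.999, 0.037, 0.002], [-0.002, -0.002, -1.0]]
wrist_force: [0.6, -0.2, -0.9]
gripper_width: 0.851
```

```bash
python3 side.py s10
```

```text
15.37 tcp [551.3  10.9  -8.3] z [ 0.0021  0.0016 -1.    ] yaw -92.09 F [ 0.6 -0.2 -0.9] w 74.0
```

View pics/s10.png

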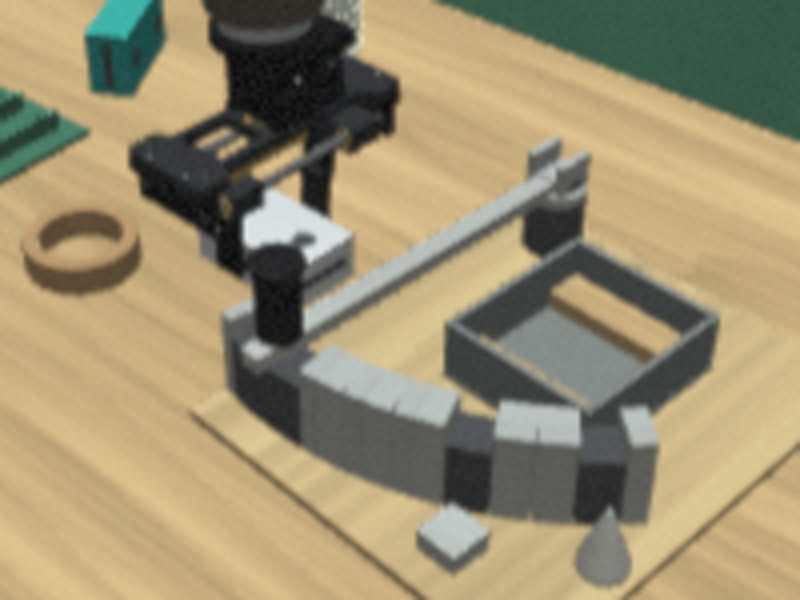

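The fingers straddle the block's width. Closing.

Emit:
{"fn": "apply_moves", "kwargs": {
  "plan": [
    [[0, 0, 0, 0, 0, 0, 0], [0, 0, 0, 0, 0, 0, 0], [0, 0, 0, 0, 0, 0, 0], [0, 0, 0, 0, 0, 0, 0], [0, 0, 0, 0, 0, 0, 0]]
  ]
}}

```text
time_s: 15.83
tcp_pos: [0.5522, 0.0113, -0.0069]
ee_rot: [[-0.037, -0.999, 0.005], [-0.999, 0.037, 0.003], [-0.003, -0.005, -1.0]]
wrist_force: [0.2, -0.1, -3.5]
gripper_width: 0.688
```

Run:
```python
from h import *
s=st()
```

```text
15.83 tcp [552.2  11.3  -6.9] z [ 0.0047  0.0026 -1.    ] yaw -92.1 F [ 0.2 -0.1 -3.5] w 59.8
```

Emit:
{"fn": "apply_moves", "kwargs": {
  "plan": [
    [[0, 0, 0, 0.5, 0, 0, 0], [0, 0, 0, 0.8, 0, 0, 0], [0, 0, 0, 0.9, 0, 0, 0], [0, 0, 0, 0.9, 0, 0, 0], [0, 0.1, -0.3, 0.9, 0, 0, 0], [0, 0.2, -0.6, 0.8, 0, 0, -0.02], [0, 0.3, -0.8, 0.3, 0, 0, -0.02], [0, 0.3, -0.8, 0, 0, 0, -0.02], [0, 0.3, -0.8, 0, 0, 0, 0], [0, 0.2, -0.5, 0, 0, 0, 0], [0, 0, 0, 0, 0, 0, 0], [0, 0, 0, 0, 0, 0, 0]]
  ]
}}

```text
time_s: 16.83
tcp_pos: [0.5781, -0.0879, 0.12]
ee_rot: [[-0.102, -0.995, -0.013], [-0.995, 0.102, 0.004], [-0.003, 0.013, -1.0]]
wrist_force: [0.3, 0.5, -4.2]
gripper_width: 0.686
```

Run:
```python
from h import *
s=st();print(s['joints']);c=capture('wrist');save(c,'w11');W=cloud(c,s);np.save('w11.npy',W)
rect(sel(W,.45,.75,-.35,-.12,.05,.060),'rim')
```

```text
16.83 tcp [578.1 -87.9 120. ] z [-0.013   0.0043 -0.9999] yaw -95.86 F [ 0.3  0.5 -4.2] w 59.7
[  7.0191394   22.23429095 -10.7104335   -0.39424508 -57.7630456
 -12.66370449]
rim 3628 c [ 573.7 -196.6] size [242.5 102.9] ang 4.06 z 0.0552
```

View pics/w11.png

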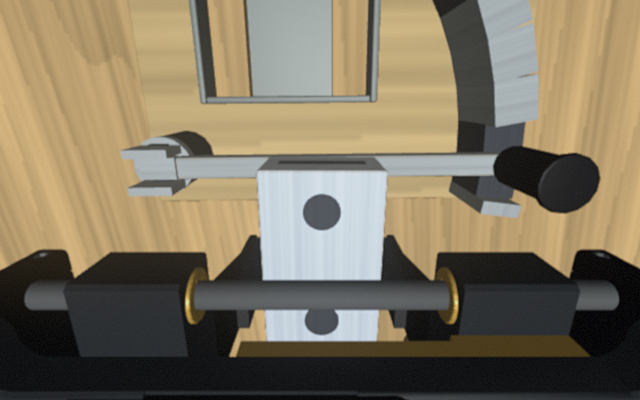

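Run:
```python
from h import *
W=np.load('w11.npy')
P=sel(W,.50,.70,-.34,-.12,.052,.0595)
# yaw fit of rim side walls: search yaw minimising spread
best=None
for a in np.arange(-8,-2,.05):
    t=np.radians(a);X=P[:,0]*np.cos(t)+P[:,1]*np.sin(t)
    h,_=np.histogram(X,bins=np.arange(X.min(),X.max(),.0005)); sc=(h.astype(float)**2).sum()
    if best is None or sc>best[0]: best=(sc,a)
print(best)
t=np.radians(best[1]);c,s_=np.cos(t),np.sin(t)
for nm,t in (('best',t),('5.3',np.radians(-5.3))):
    c,s_=np.cos(t),np.sin(t)
    X=P[:,0]*c+P[:,1]*s_;Y=-P[:,0]*s_+P[:,1]*c
    near=Y>Y.max()-.012
    far=Y<Y.max()-.02
    print(nm,'near wall Y',Y[near].min(),np.percentile(Y[near],[50,99]),'X all',np.percentile(X,[.5,99.5]))
    L=X[far]
    mid=(L.min()+L.max())/2
    print(' left',np.percentile(L[L<mid],[1,50,99]),'right',np.percentile(L[L>mid],[1,50,99]))
    # floor between strips z ~ .014 ; strips z~.028
    Q=sel(W,.50,.70,-.34,-.12,.009,.019);x=Q[:,0]*c+Q[:,1]*s_;y=-Q[:,0]*s_+Q[:,1]*c
    m=(x>L.min()+.01)&(x<L.max()-.01)&(y<Y.max()-.02)
    print(' floor X',np.percentile(x[m],[1,99]),'z',np.median(Q[m][:,2]))
    cx=(np.percentile(L[L<mid],1)+np.percentile(L[L>mid],99))/2
    cy=np.percentile(Y[near],99)-.059
    print(' pocket world',cx*c-cy*s_,cx*s_+cy*c)
# rect with full tray from scene & side using initial clouds
d=np.load('c0.npz')
for k in('Ws','Wd'):
    V=d[k];Q=sel(V,.50,.68,-.32,-.14,.048,.06)
    th=np.radians(-5.3);xs=(Q[:,0]-.6945)*np.cos(th)+(Q[:,1]+.1345)*np.sin(th);ys=-(Q[:,0]-.6945)*np.sin(th)+(Q[:,1]+.1345)*np.cos(th)
    m=(xs<-.025)&(xs>-.170)&(ys<-.036)&(ys>-.172)
    rect(Q[m],k)
```

```text
(np.float64(128705.0), np.float64(-5.10000000000001))
best near wall Y -0.08962076270229863 [-0.08409921 -0.07777663] X all [0.54036364 0.69668665]
 left [0.54036048 0.54498494 0.60472196] right [0.60804802 0.66738488 0.67184112]
 floor X [0.55649061 0.65659643] z 0.01334782398265131
 pocket world 0.5915426266852396 -0.1901140438181388
5.3 near wall Y -0.087203255574602 [-0.08170785 -0.07539472] X all [0.54088685 0.6970009 ]
 left [0.54088076 0.54550621 0.6055001 ] right [0.6084879  0.66791692 0.67235544]
 floor X [0.5564444  0.65716892] z 0.013343587085039486
 pocket world 0.5916105011714525 -0.1898538128930654
Ws 393 c [ 589.  -231.5] size [120.1 135.1] ang 85.0 z 0.0536
Wd 459 c [ 585.6 -229. ] size [119.6 133.4] ang 84.93 z 0.0533
```

Run:
```python
from h import *
W=np.load('w11.npy')
P=sel(W,.50,.70,-.34,-.08,.050,.0595)
t=np.radians(-5.1);c,s_=np.cos(t),np.sin(t)
X=P[:,0]*c+P[:,1]*s_;Y=-P[:,0]*s_+P[:,1]*c
m=(X>.55)&(X<.66)
h,e=np.histogram(Y[m],bins=np.arange(-.2,-.04,.002))
for a,b in zip(e,h):
    if b: print(round(a,3),b)
for y0 in np.arange(-.26,-.11,.02):
    k=(Y>y0)&(Y<y0+.02);print(round(y0,2),np.percentile(X[k&(X<.6)],[2,98]).round(4) if (k&(X<.6)).any() else '',np.percentile(X[k&(X>.61)],[2,98]).round(4) if (k&(X>.61)).any() else '')
```

```text
-0.122 27
-0.12 408
-0.118 413
-0.116 182
-0.26  
-0.24  
-0.22  
-0.2 [0.5407 0.5451] [0.6668 0.6717]
-0.18 [0.5404 0.5453] [0.6668 0.6716]
-0.16 [0.5404 0.5453] [0.6668 0.6718]
-0.14 [0.5405 0.5775] [0.6531 0.6718]
-0.12 [0.542  0.5985] [0.6112 0.6705]
```

Tray fit: pocket centre is about (588.2, -227.8), stand yaw -5.1°, which agrees with the scene and side estimates. Moving over it.

Emit:
{"fn": "apply_moves", "kwargs": {
  "plan": [
    [[0, 0.1, -0.5, 0, -0.002, -0.006, 0.006], [0, 0.1, -0.8, 0, -0.002, -0.006, 0.006], [0, 0.1, -0.8, 0, 0, 0, 0], [0, 0.05, -0.8, 0, 0, 0, 0], [0, 0.05, -0.8, 0, 0, 0, 0], [0, 0, -0.8, 0, 0, 0, 0], [0, 0, -0.5, 0, 0, 0, 0], [0, 0, 0, 0, 0, 0, 0], [0, 0, 0, 0, 0, 0, 0]]
  ]
}}

```text
time_s: 17.63
tcp_pos: [0.5844, -0.2125, 0.1155]
ee_rot: [[-0.078, -0.997, -0.01], [-0.997, 0.078, 0.002], [-0.001, 0.01, -1.0]]
wrist_force: [0.5, 0.9, -3.6]
gripper_width: 0.687
```

Run:
```python
from h import *
s=st()
```

```text
17.63 tcp [ 584.4 -212.5  115.5] z [-0.0096  0.0021 -1.    ] yaw -94.45 F [ 0.5  0.9 -3.6] w 59.8
```

Emit:
{"fn": "apply_moves", "kwargs": {
  "plan": [
    [[0, 0.08, -0.3, -0.2, -0.002, -0.01, -0.011], [0, 0.08, -0.28, -0.4, 0, 0, 0], [0, 0, 0, -0.4, 0, 0, 0], [0, 0, 0, 0, 0, 0, 0], [0, 0, 0, 0, 0, 0, 0]]
  ]
}}

```text
time_s: 18.05
tcp_pos: [0.5883, -0.2254, 0.0869]
ee_rot: [[-0.086, -0.996, -0.0], [-0.996, 0.086, 0.001], [-0.001, 0.001, -1.0]]
wrist_force: [1.1, 0.8, -3.0]
gripper_width: 0.688
```

Run:
```python
from h import *
s=st()
```

```text
18.05 tcp [ 588.3 -225.4   86.9] z [-4.e-04  1.e-03 -1.e+00] yaw -94.95 F [ 1.1  0.8 -3. ] w 59.8
```

Emit:
{"fn": "apply_moves", "kwargs": {
  "plan": [
    [[0, 0, -0.07, -0.4, 0, 0, 0], [0, 0, 0, -0.5, 0, 0, 0], [0, 0, 0, -0.5, 0, 0, 0], [0, 0, 0, -0.3, 0, 0, 0], [0, 0, 0, 0, 0, 0, 0], [0, 0, 0, 0, 0, 0, 0]]
  ]
}}

```text
time_s: 18.55
tcp_pos: [0.5886, -0.226, 0.0406]
ee_rot: [[-0.084, -0.996, -0.001], [-0.996, 0.084, 0.001], [-0.001, 0.001, -1.0]]
wrist_force: [0.1, -0.3, -3.8]
gripper_width: 0.69
```

```bash
python3 side.py s12 300 150 450 290
```

```text
18.55 tcp [ 588.6 -226.    40.6] z [-6.e-04  1.e-03 -1.e+00] yaw -94.8 F [ 0.1 -0.3 -3.8] w 60.0
```

View pics/s12.png

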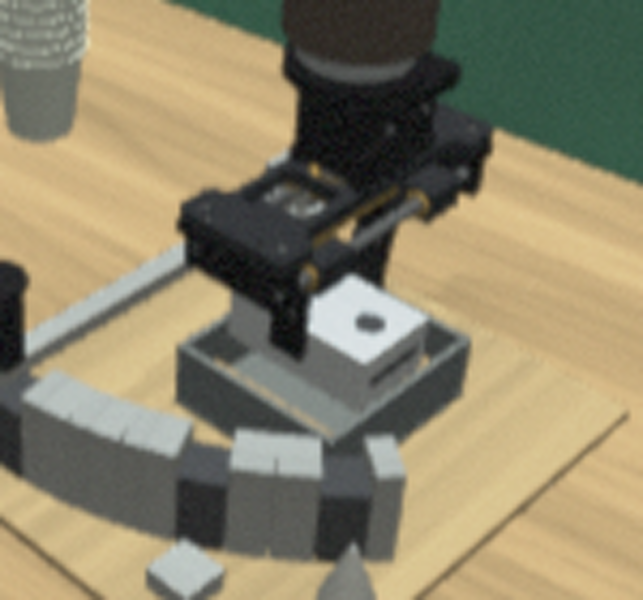

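The block is centred over the pocket. Lowering.

Emit:
{"fn": "apply_moves", "kwargs": {
  "plan": [
    [[0, 0, -0.05, -0.3, 0, 0, -0.003], [0, 0, 0, -0.4, 0, 0, 0], [0, 0, 0, -0.3, 0, 0, 0], [0, 0, 0, -0.15, 0, 0, 0], [0, 0, 0, 0, 0, 0, 0], [0, 0, 0, 0, 0, 0, 0]]
  ]
}}

```text
time_s: 19.1
tcp_pos: [0.59, -0.2276, 0.0107]
ee_rot: [[-0.087, -0.996, 0.003], [-0.996, 0.087, 0.0], [-0.001, -0.003, -1.0]]
wrist_force: [-0.0, 0.1, -2.9]
gripper_width: 0.684
```

Run:
```python
from h import *
s=st()
```

```text
19.1 tcp [ 590.  -227.6   10.7] z [ 3.1e-03  2.0e-04 -1.0e+00] yaw -94.97 F [-0.   0.1 -2.9] w 59.5
```

Emit:
{"fn": "apply_moves", "kwargs": {
  "plan": [
    [[0, -0.03, 0, -0.12, 0, 0.002, 0], [0, 0, 0, -0.08, 0, 0, 0], [0, 0, 0, 0, 0, 0, 0]]
  ]
}}

```text
time_s: 19.35
tcp_pos: [0.5899, -0.2278, 0.0076]
ee_rot: [[-0.086, -0.996, 0.002], [-0.996, 0.086, -0.001], [0.0, -0.002, -1.0]]
wrist_force: [0.4, -0.8, -3.5]
gripper_width: 0.685
```

Run:
```python
from h import *
s=st()
```

```text
19.35 tcp [ 589.9 -227.8    7.6] z [ 2.3e-03 -7.0e-04 -1.0e+00] yaw -94.92 F [ 0.4 -0.8 -3.5] w 59.6
```

Emit:
{"fn": "apply_moves", "kwargs": {
  "plan": [
    [[0, -0.03, 0, -0.08, 0, 0, 0], [0, 0, 0, -0.05, 0, 0, 0], [80, 0, 0, 0, 0, 0, 0], [80, 0, 0, 0, 0, 0, 0], [80, 0, 0, 0, 0, 0, 0], [80, 0, 0, 0, 0, 0, 0]]
  ]
}}

```text
time_s: 19.85
tcp_pos: [0.5931, -0.2288, 0.009]
ee_rot: [[-0.084, -0.996, 0.012], [-0.996, 0.084, -0.004], [0.003, -0.012, -1.0]]
wrist_force: [-0.2, 0.1, -0.5]
gripper_width: 0.793
```

```bash
python3 side.py s13 300 150 450 290
```

```text
19.85 tcp [ 593.1 -228.8    9. ] z [ 0.0118 -0.0037 -0.9999] yaw -94.81 F [-0.2  0.1 -0.5] w 69.0
```

View pics/s13.png

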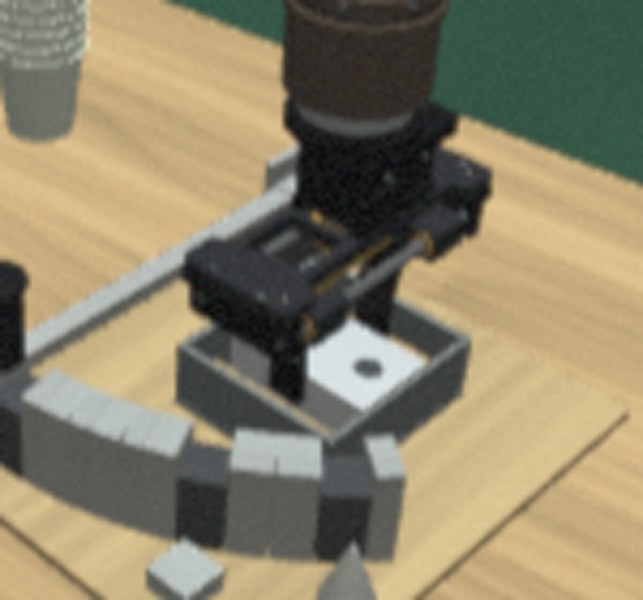

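The block is down and released. I'll centre the fingers and lift away.

Emit:
{"fn": "apply_moves", "kwargs": {
  "plan": [
    [[82, -0.08, 0.02, 0.1, 0, 0.008, 0], [82, -0.02, 0, 0.4, 0, 0, 0], [82, 0, 0, 0.7, 0, 0, 0], [82, 0, 0.1, 0.9, 0, 0, 0], [82, 0, 0.3, 0.9, 0, 0, 0], [82, 0, 0.6, 0.9, 0, 0, 0], [82, -0.1, 0.8, 0.9, 0, 0, 0], [82, -0.2, 0.8, 0.6, 0, 0, 0], [82, -0.2, 0.6, 0.2, 0, 0, 0], [82, 0, 0, 0, 0, 0, 0], [82, 0, 0, 0, 0, 0, 0]]
  ]
}}

```text
time_s: 20.82
tcp_pos: [0.5767, -0.1464, 0.1618]
ee_rot: [[-0.085, -0.996, 0.007], [-0.996, 0.085, -0.004], [0.003, -0.008, -1.0]]
wrist_force: [0.3, -0.2, 0.2]
gripper_width: 0.82
```

Run:
```python
from h import *
s=st();print(s['joints']);c=capture('wrist');save(c,'w14');W=cloud(c,s);np.save('w14.npy',W)
rect(sel(W,.53,.65,-.32,-.15,.044,.053),'block top?')
print(np.median(sel(W,.575,.6,-.26,-.2,.03,.08)[:,2]))
```

```text
20.82 tcp [ 576.7 -146.4  161.8] z [ 0.0074 -0.0041 -1.    ] yaw -94.9 F [ 0.3 -0.2  0.2] w 71.4
[  1.48276201  20.33984234  -7.33481158   0.27933838 -61.90968435
  -6.51363977]
block top? 8537 c [ 590.7 -226.9] size [114.  130.9] ang 82.95 z 0.0514
0.05155992988325794
```

View pics/w14.png

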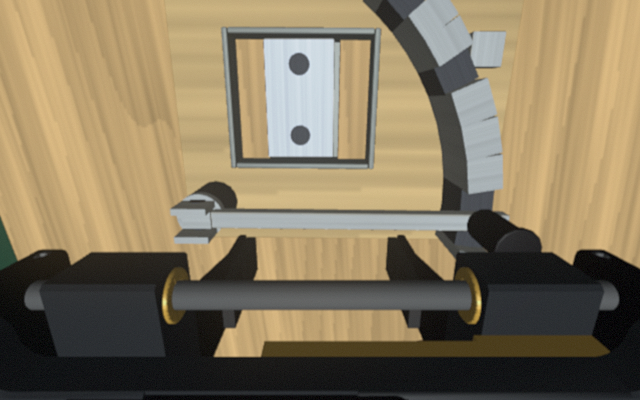

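The block sits in the pocket at px (300,98) with its top at 51.5 mm, below the 56 mm rim. Now I'll locate the knob and lever geometry.

Run:
```python
from h import *
W=np.load('w14.npy')
r=rect(sel(W,.38,.5,-.2,-.05,.127,.137),'cap')
d=np.load('c0.npz')
for k in('Ws','Wd'):
    P=sel(d[k],.38,.5,-.2,-.05,.127,.137);(x,y),R=cv2.minEnclosingCircle((P[:,:2]*1000).astype(np.float32));print(k,x,y,R)
P=sel(W,.38,.5,-.2,-.05,.127,.137);(x,y),R=cv2.minEnclosingCircle((P[:,:2]*1000).astype(np.float32));print('w',x,y,R)
# bar direction: bar top points z .07-.078 between
P=sel(W,.46,.66,-.16,-.08,.069,.079)
v=cv2.fitLine((P[:,:2]*1000).astype(np.float32),cv2.DIST_HUBER,0,.01,.01).ravel();print(len(P),v,np.degrees(np.arctan2(v[1],v[0])))
```

```text
cap 1003 c [ 434.9 -116.7] size [19.3 35. ] ang 86.15 z 0.1312
Ws 435.3389587402344 -112.23548126220703 18.097637176513672
Wd 432.6026611328125 -110.22472381591797 18.267602920532227
w 435.3460998535156 -109.49049377441406 17.50514793395996
3800 [ 9.95340466e-01 -9.64228958e-02  5.60079285e+02 -1.21294556e+02] -5.5332217
```

Knob ≈ (435, -110), stand yaw ≈ -5.3°, pivot ≈ (693.9, -134.0). The cone pin (recognised near (455, -335)) matches swing 0.80. Moving above the knob with the jaws tangential.

Emit:
{"fn": "apply_moves", "kwargs": {
  "plan": [
    [[58, -0.4, 0.1, 0.1, 0, 0, 0.12], [58, -0.5, 0.12, 0.1, 0, 0, 0.12], [58, -0.5, 0.12, 0, 0, 0, 0.12], [58, -0.5, 0.12, 0, 0, 0, 0.12], [58, -0.5, 0.12, 0, 0, 0, 0.12], [58, -0.5, 0.12, 0, 0, 0, 0.12], [58, -0.5, 0.12, 0, 0, 0, 0.12], [58, -0.5, 0.12, 0, 0, 0, 0.12], [58, -0.5, 0.12, 0, 0, 0, 0.12], [58, -0.5, 0.12, 0, 0, 0, 0.12], [58, -0.4, 0.12, 0, 0, 0, 0.12], [58, -0.2, 0.12, 0, 0, 0, 0.12]]
  ]
}}

```text
time_s: 21.87
tcp_pos: [0.4305, -0.1192, 0.1585]
ee_rot: [[0.987, -0.16, -0.008], [-0.16, -0.987, -0.003], [-0.008, 0.004, -1.0]]
wrist_force: [0.1, 1.3, -0.9]
gripper_width: 0.581
```

Run:
```python
from h import *
s=st();print(s['joints'])
```

```text
21.87 tcp [ 430.5 -119.2  158.5] z [-0.0081 -0.0032 -1.    ] yaw -9.22 F [ 0.1  1.3 -0.9] w 50.6
[  5.59295746   6.71202265 -26.37852378   0.16238172 -57.39043655
  75.0952774 ]
```

Emit:
{"fn": "apply_moves", "kwargs": {
  "plan": [
    [[58, 0.1, 0.2, -0.3, 0, -0.008, 0.034], [58, 0.08, 0.17, -0.5, 0, 0, 0.034], [58, 0, 0, -0.3, 0, 0, 0], [58, 0, 0, 0, 0, 0, 0], [58, 0, 0, 0, 0, 0, 0]]
  ]
}}

```text
time_s: 22.28
tcp_pos: [0.4327, -0.1127, 0.1287]
ee_rot: [[0.996, -0.091, -0.004], [-0.091, -0.996, -0.004], [-0.004, 0.005, -1.0]]
wrist_force: [-0.3, -0.5, -0.3]
gripper_width: 0.583
```

Run:
```python
from h import *
s=st();c=capture('wrist');save(c,'w15');W=cloud(c,s)
P=sel(W,.38,.5,-.2,-.05,.125,.137)
if len(P):
  (x,y),R=cv2.minEnclosingCircle((P[:,:2]*1000).astype(np.float32));print('w',x,y,R,len(P))
```

```text
22.28 tcp [ 432.7 -112.7  128.7] z [-0.004  -0.0042 -1.    ] yaw -5.23 F [-0.3 -0.5 -0.3] w 50.8
w 434.7618103027344 -108.6439437866211 17.99648666381836 2405
```

View pics/w15.png

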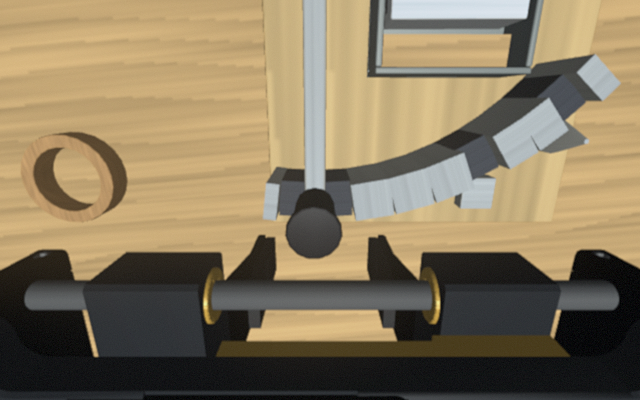

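The knob is at px (314,232), measured at (434.8, -108.8). The notch beside the cone, at (545,130), is the far one. Descending around the handle.

Emit:
{"fn": "apply_moves", "kwargs": {
  "plan": [
    [[58, 0.08, 0.14, -0.2, 0.003, -0.003, 0], [58, 0, 0, -0.4, 0, 0, 0], [58, 0, 0, -0.5, 0, 0, 0], [58, 0, 0, -0.5, 0, 0, 0], [58, 0, 0, -0.5, 0, 0, 0], [58, 0, 0, -0.3, 0, 0, 0], [58, 0, 0, -0.2, 0, 0, 0], [58, 0, 0, 0, 0, 0, 0], [58, 0, 0, 0, 0, 0, 0]]
  ]
}}

```text
time_s: 23.08
tcp_pos: [0.4394, -0.1095, 0.0628]
ee_rot: [[0.995, -0.096, 0.008], [-0.096, -0.995, -0.0], [0.008, -0.0, -1.0]]
wrist_force: [0.2, 0.6, -0.3]
gripper_width: 0.579
```

```bash
python3 side.py s16 240 150 420 290
```

```text
23.08 tcp [ 439.4 -109.5   62.8] z [ 8.e-03 -4.e-04 -1.e+00] yaw -5.5 F [ 0.2  0.6 -0.3] w 50.4
```

View pics/s16.png

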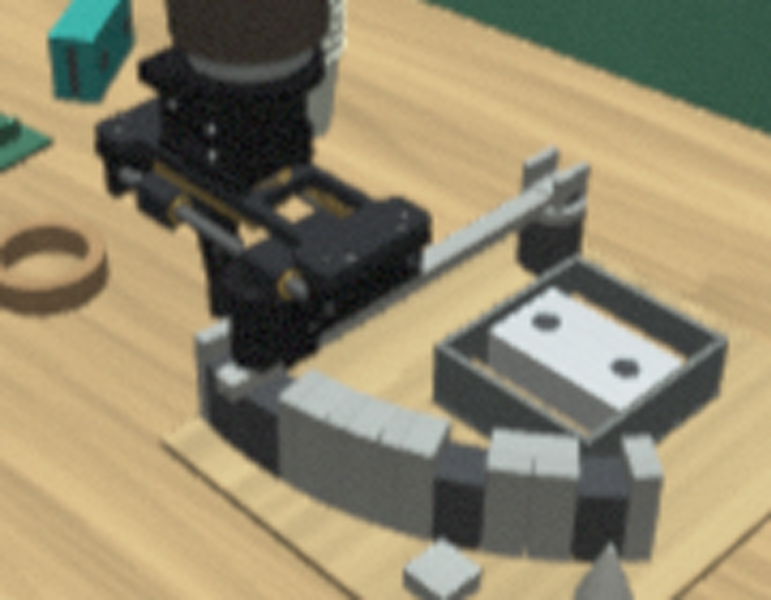

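Emit:
{"fn": "apply_moves", "kwargs": {
  "plan": [
    [[58, -0.18, 0.02, -0.1, 0, 0.006, 0], [58, 0, 0, -0.1, 0, 0, 0], [58, 0, 0, 0, 0, 0, 0], [58, 0, 0, 0, 0, 0, 0]]
  ]
}}

```text
time_s: 23.47
tcp_pos: [0.436, -0.1088, 0.0592]
ee_rot: [[0.995, -0.096, 0.006], [-0.096, -0.995, -0.0], [0.006, -0.001, -1.0]]
wrist_force: [0.3, -0.5, 0.4]
gripper_width: 0.579
```

Run:
```python
from h import *
s=st()
```

```text
23.47 tcp [ 436.  -108.8   59.2] z [ 5.8e-03 -1.0e-04 -1.0e+00] yaw -5.5 F [ 0.3 -0.5  0.4] w 50.3
```

Emit:
{"fn": "apply_moves", "kwargs": {
  "plan": [
    [[58, -0.04, 0, -0.16, 0, 0.004, 0], [30, 0, 0, -0.04, 0, 0, 0], [0, 0, 0, 0, 0, 0, 0], [0, 0, 0, 0, 0, 0, 0], [0, 0, 0, 0, 0, 0, 0], [0, 0, 0, 0, 0, 0, 0], [0, 0, 0, 0, 0, 0, 0]]
  ]
}}

```text
time_s: 24.05
tcp_pos: [0.4352, -0.1086, 0.0542]
ee_rot: [[0.995, -0.095, 0.002], [-0.095, -0.995, 0.0], [0.002, -0.0, -1.0]]
wrist_force: [-0.7, 0.1, -1.0]
gripper_width: 0.388
```

Run:
```python
from h import *
s=st();print(s['moment'])
```

```text
24.05 tcp [ 435.2 -108.6   54.2] z [ 2.3e-03  1.0e-04 -1.0e+00] yaw -5.47 F [-0.7  0.1 -1. ] w 33.8
[-0.0496784  -0.02571929  0.01959456]
```

Emit:
{"fn": "apply_moves", "kwargs": {
  "plan": [
    [[0, 0, 0, 0, 0, 0, 0], [0, 0, 0, 0, 0, 0, 0]]
  ]
}}

```text
time_s: 24.22
tcp_pos: [0.4352, -0.1086, 0.0542]
ee_rot: [[0.995, -0.095, 0.002], [-0.095, -0.995, 0.0], [0.002, -0.0, -1.0]]
wrist_force: [-0.3, 0.7, -0.1]
gripper_width: 0.394
```

Run:
```python
from h import *
s=st();print(s['moment'])
```

```text
24.22 tcp [ 435.2 -108.6   54.2] z [ 2.4e-03  1.0e-04 -1.0e+00] yaw -5.47 F [-0.3  0.7 -0.1] w 34.3
[ 0.01157917  0.00930897 -0.03344516]
```

The grip is firm (34 mm on the handle). Lifting the lever about 28 mm, tilting along with it.

Emit:
{"fn": "apply_moves", "kwargs": {
  "plan": [
    [[0, 0, 0, 0.28, 0, 0.026, 0], [0, 0, 0, 0.28, 0, 0.026, 0], [0, 0, 0, 0.28, 0, 0.026, 0], [0, 0, 0, 0.28, 0, 0.026, 0], [0, 0, 0, 0, 0, 0, 0]]
  ]
}}

```text
time_s: 24.63
tcp_pos: [0.4353, -0.1082, 0.0817]
ee_rot: [[0.99, -0.096, -0.105], [-0.096, -0.995, 0.001], [-0.104, 0.009, -0.994]]
wrist_force: [-0.6, -0.0, -4.0]
gripper_width: 0.391
```

```bash
python3 side.py s17 240 150 420 290
```

```text
24.63 tcp [ 435.3 -108.2   81.7] z [-0.1048  0.0014 -0.9945] yaw -5.57 F [-0.6 -0.  -4. ] w 34.0
```

View pics/s17.png

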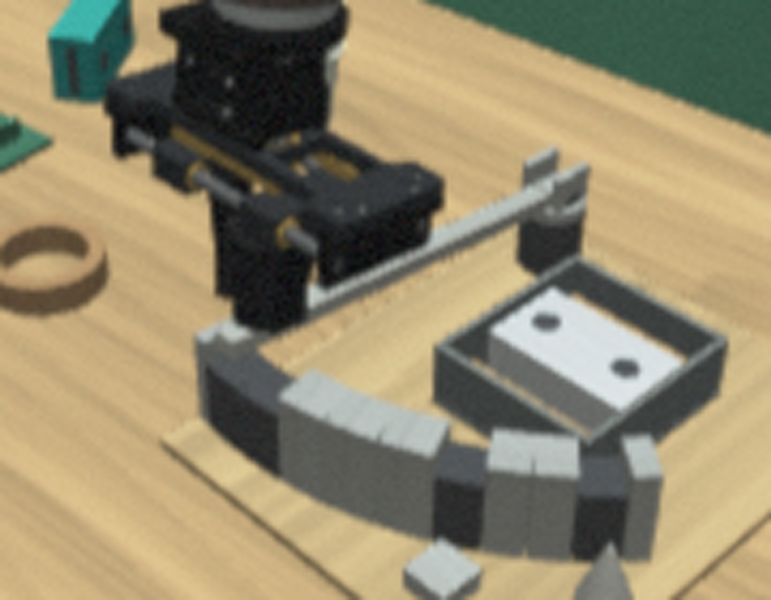

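The lever is clear of the gap. Swinging along the arc in stages.

Emit:
{"fn": "apply_moves", "kwargs": {
  "plan": [
    [[0, -0.04, -0.69, 0, 0, 0, 0.067], [0, 0, -0.69, 0, 0, 0, 0.067], [0, 0.05, -0.69, 0, 0, 0, 0.067], [0, 0.1, -0.69, 0, 0, 0, 0.067], [0, 0, 0, 0, 0, 0, 0]]
  ]
}}

```text
time_s: 25.1
tcp_pos: [0.4372, -0.1787, 0.0774]
ee_rot: [[0.979, 0.181, -0.095], [0.179, -0.984, -0.025], [-0.098, 0.007, -0.995]]
wrist_force: [1.6, -0.2, -3.0]
gripper_width: 0.392
```

```bash
cat > lev.py <<'E'
from h import *
def lev():
    s=st();p=s['tcp_pos'][:2]*1000-np.array([693.7,-133.]);a=np.degrees(np.arctan2(p[1],p[0]))%360
    x=s['ee_rot'][:,0]; z=s['ee_rot'][:,2]
    print('r',round(float(np.hypot(*p)),1),'ang',round(float(a),2),'swing rad',round(float(np.radians(a-174.6)),3),'tool yaw-bar',round(float((np.degrees(np.arctan2(x[1],x[0]))-(a-180))),2), 'radial tilt',np.round(-(z[0]*np.cos(np.radians(a))+z[1]*np.sin(np.radians(a))),3),'tang tilt',np.round(-z[0]*np.sin(np.radians(a))+z[1]*np.cos(np.radians(a)),3),'j',s['joints'].round(0))
lev()
E
python3 lev.py
```

```text
25.1 tcp [ 437.2 -178.7   77.4] z [-0.0955 -0.0248 -0.9951] yaw 10.36 F [ 1.6 -0.2 -3. ] w 34.1
r 260.5 ang 190.1 swing rad 0.27 tool yaw-bar 0.26 radial tilt -0.098 tang tilt 0.008 j [ -1.  17. -27.   2. -51. 100.]
```

Emit:
{"fn": "apply_moves", "kwargs": {
  "plan": [
    [[0, 0.14, -0.68, 0.05, 0, 0, 0.067], [0, 0.19, -0.67, 0.05, 0, 0, 0.067], [0, 0.23, -0.65, 0.05, 0, 0, 0.067], [0, 0.28, -0.64, 0.05, 0, 0, 0.067], [0, 0, 0, 0, 0, 0, 0]]
  ]
}}

```text
time_s: 25.52
tcp_pos: [0.4605, -0.2457, 0.0793]
ee_rot: [[0.895, 0.439, -0.076], [0.436, -0.898, -0.047], [-0.089, 0.009, -0.996]]
wrist_force: [0.2, 0.1, -2.9]
gripper_width: 0.392
```

```bash
python3 lev.py
```

```text
25.52 tcp [ 460.5 -245.7   79.3] z [-0.0764 -0.0469 -0.996 ] yaw 25.99 F [ 0.2  0.1 -2.9] w 34.1
r 259.0 ang 205.8 swing rad 0.544 tool yaw-bar 0.19 radial tilt -0.089 tang tilt 0.009 j [ -8.  20. -23.   4. -51. 121.]
```

Emit:
{"fn": "apply_moves", "kwargs": {
  "plan": [
    [[0, 0.31, -0.59, 0.03, 0, 0, 0.064], [0, 0.345, -0.57, 0.03, 0, 0, 0.064], [0, 0.38, -0.545, 0.03, 0, 0, 0.064], [0, 0.41, -0.51, 0.02, 0, 0, 0.06], [0, 0, 0, 0, 0, 0, 0], [0, 0, 0, 0, 0, 0, 0]]
  ]
}}

```text
time_s: 26.02
tcp_pos: [0.4948, -0.2997, 0.0769]
ee_rot: [[0.76, 0.647, -0.064], [0.644, -0.762, -0.06], [-0.088, 0.004, -0.996]]
wrist_force: [0.2, -1.3, -2.0]
gripper_width: 0.391
```

```bash
python3 lev.py; python3 side.py s18 270 170 450 310
python3 - <<'E'
from h import *
s=sense();c=capture('wrist');save(c,'w18');c=capture('scene')
im=c['pixels'][170:300,200:380,::-1];cv2.imwrite('pics/sc18.png',cv2.resize(im,None,fx=4,fy=4,interpolation=cv2.INTER_CUBIC))
E
```

```text
26.02 tcp [ 494.8 -299.7   76.9] z [-0.0642 -0.06   -0.9961] yaw 40.31 F [ 0.2 -1.3 -2. ] w 34.0
r 259.5 ang 219.96 swing rad 0.792 tool yaw-bar 0.35 radial tilt -0.088 tang tilt 0.005 j [-13.  25. -16.   5. -52. 140.]
26.02 tcp [ 494.8 -299.7   76.9] z [-0.0642 -0.06   -0.9961] yaw 40.31 F [ 0.2 -1.3 -2. ] w 34.0
```

View pics/s18.png

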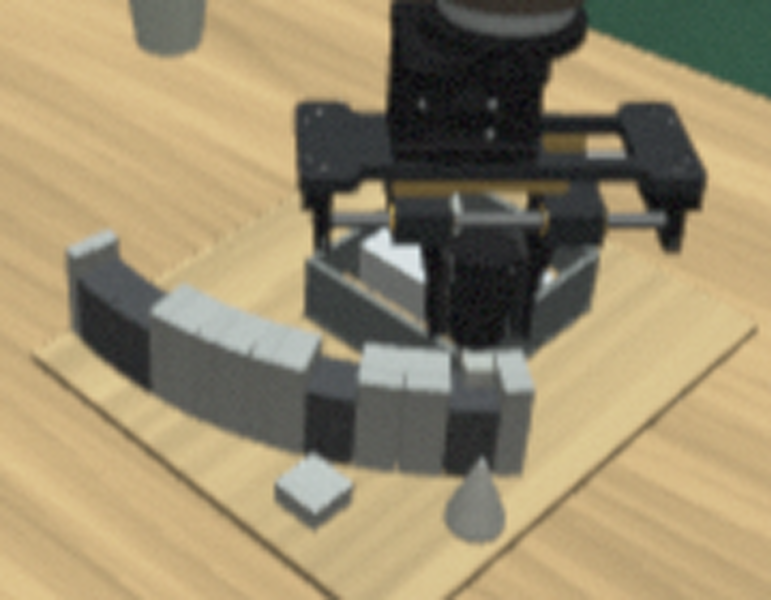

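View pics/w18.png

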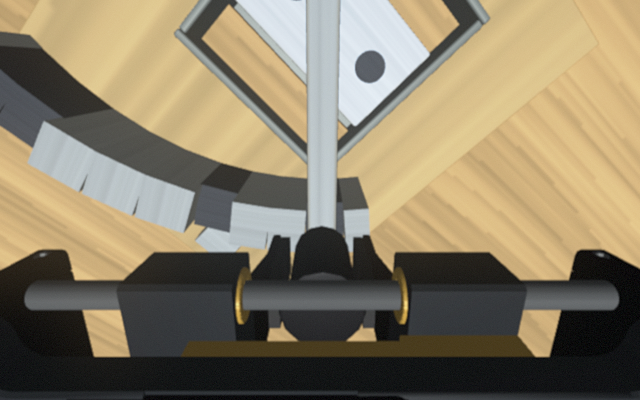

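View pics/sc18.png

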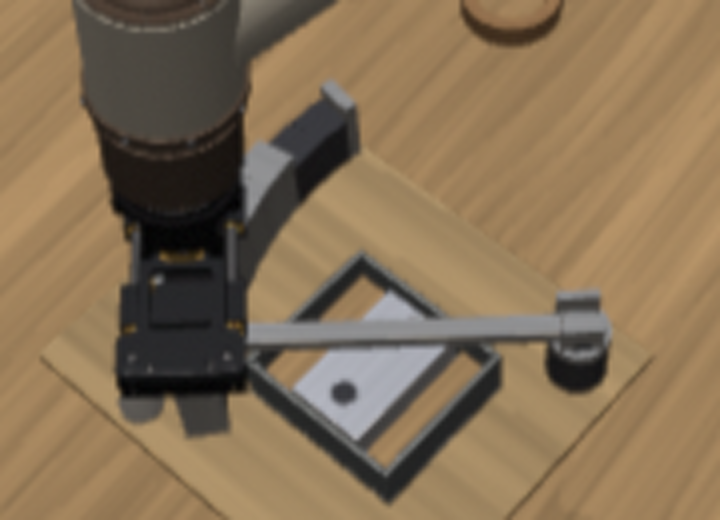

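The bar hangs just short of the centre of the cone's notch. In the wrist view it is at px 322 and the gap spans 307–344. I'll nudge it 2 mm on and lower it.

Emit:
{"fn": "apply_moves", "kwargs": {
  "plan": [
    [[0, 0.05, -0.06, 0, 0, 0, 0.008], [0, 0, 0, -0.2, 0.014, -0.017, 0], [0, 0, 0, -0.2, 0.014, -0.017, 0], [0, 0, 0, 0, 0, 0, 0]]
  ]
}}

```text
time_s: 26.5
tcp_pos: [0.4954, -0.2995, 0.067]
ee_rot: [[0.756, 0.654, -0.025], [0.653, -0.757, -0.03], [-0.039, 0.006, -0.999]]
wrist_force: [0.5, -0.9, -3.0]
gripper_width: 0.394
```

```bash
python3 lev.py
python3 - <<'E'
from h import *
s=sense();c=capture('wrist');save(c,'w19')
E
```

```text
26.5 tcp [ 495.4 -299.5   67. ] z [-0.0254 -0.0303 -0.9992] yaw 40.82 F [ 0.5 -0.9 -3. ] w 34.3
r 258.9 ang 220.02 swing rad 0.793 tool yaw-bar 0.8 radial tilt -0.039 tang tilt 0.007 j [-14.  25. -17.   3. -50. 143.]
```

View pics/w19.png

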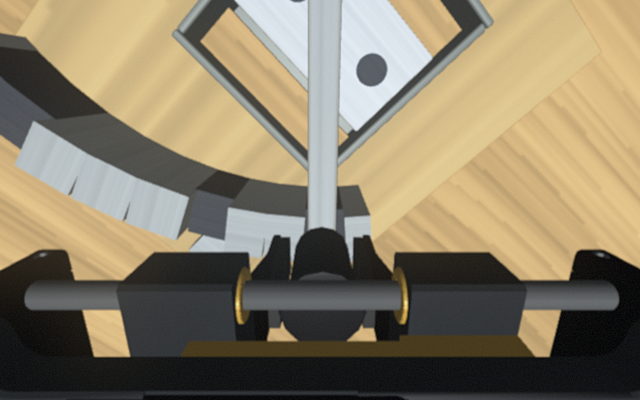

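Emit:
{"fn": "apply_moves", "kwargs": {
  "plan": [
    [[0, 0.07, -0.08, 0, 0, 0, 0], [0, 0, 0, -0.15, 0.012, -0.014, 0], [0, 0, 0, -0.15, 0.012, -0.014, 0], [0, 0, 0, -0.1, 0, 0, 0], [0, 0, 0, 0, 0, 0, 0]]
  ]
}}

```text
time_s: 26.97
tcp_pos: [0.4971, -0.3014, 0.0563]
ee_rot: [[0.756, 0.655, 0.004], [0.655, -0.756, -0.004], [0.0, 0.006, -1.0]]
wrist_force: [0.8, 0.7, -3.3]
gripper_width: 0.389
```

```bash
python3 lev.py
python3 - <<'E'
from h import *
s=sense();c=capture('wrist');save(c,'w20')
E
```

```text
26.97 tcp [ 497.1 -301.4   56.3] z [ 0.0042 -0.0042 -1.    ] yaw 40.92 F [ 0.8  0.7 -3.3] w 33.9
r 258.9 ang 220.59 swing rad 0.803 tool yaw-bar 0.33 radial tilt 0.0 tang tilt 0.006 j [-15.  25. -16.   0. -48. 146.]
```

View pics/w20.png

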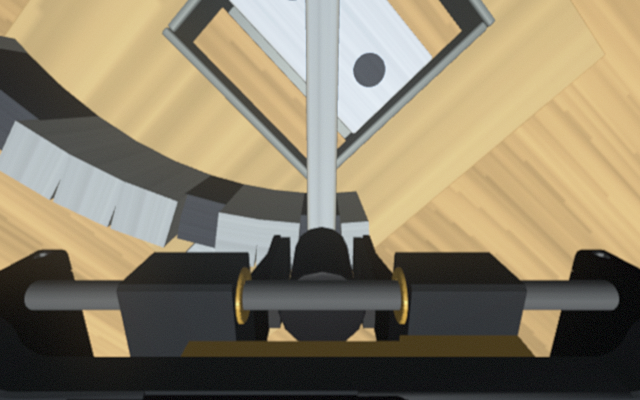

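The bar is now inside the notch. Lowering the last couple of millimetres.

Emit:
{"fn": "apply_moves", "kwargs": {
  "plan": [
    [[0, 0, 0, -0.1, 0, 0, 0], [0, 0, 0, -0.06, 0, 0, 0], [0, 0, 0, 0, 0, 0, 0]]
  ]
}}

```text
time_s: 27.27
tcp_pos: [0.4971, -0.3022, 0.0545]
ee_rot: [[0.755, 0.656, 0.004], [0.656, -0.755, -0.006], [-0.001, 0.007, -1.0]]
wrist_force: [-0.5, -0.0, -2.2]
gripper_width: 0.39
```

```bash
python3 lev.py
```

```text
27.27 tcp [ 497.1 -302.2   54.5] z [ 0.0037 -0.0062 -1.    ] yaw 41.01 F [-0.5 -0.  -2.2] w 33.9
r 259.4 ang 220.72 swing rad 0.805 tool yaw-bar 0.29 radial tilt -0.001 tang tilt 0.007 j [-15.  26. -17.   0. -48. 146.]
```

Emit:
{"fn": "apply_moves", "kwargs": {
  "plan": [
    [[0, 0, 0, -0.06, 0, 0, 0], [0, 0, 0, -0.04, 0, 0, 0], [0, 0, 0, 0, 0, 0, 0]]
  ]
}}

```text
time_s: 27.52
tcp_pos: [0.4973, -0.3025, 0.0543]
ee_rot: [[0.754, 0.657, 0.004], [0.657, -0.754, -0.008], [-0.002, 0.009, -1.0]]
wrist_force: [-1.4, -1.0, -1.8]
gripper_width: 0.396
```

```bash
python3 lev.py
```

```text
27.52 tcp [ 497.3 -302.5   54.3] z [ 0.0043 -0.0078 -1.    ] yaw 41.09 F [-1.4 -1.  -1.8] w 34.4
r 259.4 ang 220.81 swing rad 0.806 tool yaw-bar 0.28 radial tilt -0.002 tang tilt 0.009 j [-15.  26. -17.   0. -47. 146.]
```

It has bottomed out at the same height as in the parking gap. Releasing.

Emit:
{"fn": "apply_moves", "kwargs": {
  "plan": [
    [[58, 0, 0, 0, 0, 0, 0], [58, 0, 0, 0, 0, 0, 0], [58, 0, 0, 0, 0, 0, 0], [58, 0, 0, 0, 0, 0, 0], [58, 0, 0, 0, 0, 0, 0]]
  ]
}}

```text
time_s: 27.93
tcp_pos: [0.4998, -0.3025, 0.0546]
ee_rot: [[0.752, 0.659, 0.009], [0.66, -0.752, -0.009], [0.001, 0.013, -1.0]]
wrist_force: [-0.2, -0.1, -0.1]
gripper_width: 0.572
```

```bash
python3 lev.py;  python3 - <<'E'
from h import *
s=sense();c=capture('wrist');save(c,'w21')
E
```

```text
27.93 tcp [ 499.8 -302.5   54.6] z [ 0.0088 -0.0092 -0.9999] yaw 41.27 F [-0.2 -0.1 -0.1] w 49.7
r 257.5 ang 221.15 swing rad 0.812 tool yaw-bar 0.11 radial tilt 0.001 tang tilt 0.013 j [-15.  26. -17.   1. -47. 146.]
```

View pics/w21.png

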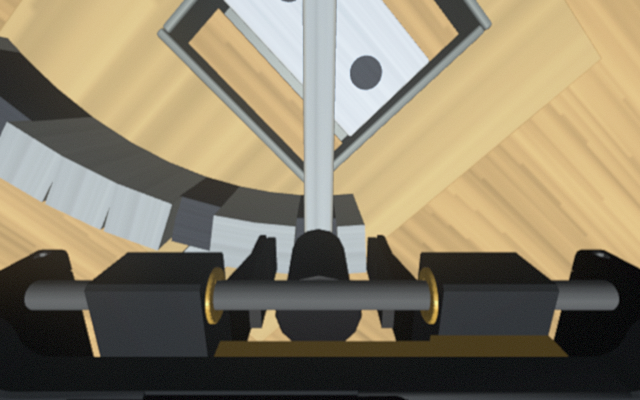

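The fingers are clear of the handle on both sides (px 275 and 370). Lifting away.

Emit:
{"fn": "apply_moves", "kwargs": {
  "plan": [
    [[62, -0.06, 0.03, 0.1, -0.004, 0.004, 0], [62, 0, 0, 0.4, 0, 0, 0], [62, 0, 0, 0.6, 0, 0, 0], [62, 0, 0, 0.8, 0, 0, 0], [62, 0, 0, 0.8, 0, 0, 0], [62, 0, 0, 0.8, 0, 0, 0], [62, 0, 0, 0.8, 0, 0, 0], [62, -0.5, 0.5, 0.5, 0, 0, 0], [62, -0.7, 0.7, 0.3, 0, 0, 0], [62, -0.5, 0.7, 0, 0, 0, 0], [62, 0, 0, 0, 0, 0, 0]]
  ]
}}

```text
time_s: 28.9
tcp_pos: [0.4543, -0.2533, 0.1953]
ee_rot: [[0.752, 0.66, 0.009], [0.66, -0.751, -0.017], [-0.004, 0.019, -1.0]]
wrist_force: [-1.4, 0.4, 0.0]
gripper_width: 0.622
```

```bash
python3 side.py s22 270 150 450 300
python3 - <<'E'
from h import *
s=sense();c=capture('wrist');save(c,'w22');W=cloud(c,s);d=capture('scene');save(d,'sc22');V=cloud(d);e=capture('side');U=cloud(e);save(e,'s22f')
o=np.load('c0.npz')
for n,A in(('scene',V),('side',U),('w',W)):
    P=sel(A,.45,.54,-.35,-.25,.123,.137)
    if len(P)>5:
        (x,y),R=cv2.minEnclosingCircle((P[:,:2]*1000).astype(np.float32));print(n,'cap',x,y,R,np.median(P[:,2]),'swing',np.radians(np.degrees(np.arctan2(y+133.5,x-693.7))%360-174.65))
    Q=sel(A,.53,.66,-.21,-.16,.066,.082) if 0 else sel(A,.52,.66,-.28,-.15,.066,.09);print(n,'bar z',np.median(Q[:,2]) if len(Q) else None,'block top',np.median(sel(A,.55,.63,-.28,-.18,.045,.06)[:,2]))
for n,A,B in(('scene',o['Ws'],V),('side',o['Wd'],U)):
    for l,b in dict(tape=(.40,.52,.05,.17,.015,.03),cups=(.65,.8,.04,.18,.115,.14),can=(.38,.55,-.65,-.5,.1,.13),low=(.43,.6,.3,.42,.044,.056)).items():
        print(n);rect(sel(A,*b),l+' before');rect(sel(B,*b),l+' after')
E
```

```text
28.9 tcp [ 454.3 -253.3  195.3] z [ 0.0092 -0.0167 -0.9998] yaw 41.27 F [-1.4  0.4  0. ] w 54.1
scene cap 497.2635192871094 -306.02716064453125 18.661760330200195 0.13033321495948816 swing 0.814062464818441
scene bar z 0.07190554382753073 block top 0.050452573077681216
side cap 493.970703125 -304.6916198730469 18.938167572021484 0.13053172724078804 swing 0.8019871856577467
side bar z 0.07229105038867861 block top 0.05042533956691841
w cap 496.7580261230469 -302.9971008300781 17.86673927307129 0.1314576980882719 swing 0.804016708335647
w bar z 0.07336610898665756 block top 0.05157994131499824
scene
tape before 249 c [464.4 115.1] size [81.5 85.8] ang 35.35 z 0.0219
tape after 247 c [465.2 114.7] size [82.  84.2] ang 8.42 z 0.022
scene
cups before 511 c [723.6 121.7] size [73.4 76.9] ang 9.08 z 0.1322
cups after 508 c [723.7 121.3] size [73.4 76.1] ang 6.04 z 0.1323
scene
can before 656 c [ 472.9 -562.5] size [62.8 63.2] ang 39.58 z 0.1184
can after 654 c [ 472.4 -562.8] size [62.7 62. ] ang 25.76 z 0.1186
scene
low before 168 c [513.4 343.2] size [74.8 98.7] ang 85.42 z 0.0459
low after 153 c [512.9 356.5] size [99.2 39.9] ang 4.35 z 0.0459
side
tape before 289 c [461.1 116.3] size [84.  80.3] ang 46.0 z 0.0221
tape after 294 c [461.6 116.7] size [85.3 80.3] ang 47.79 z 0.0222
side
cups before 311 c [721.7 123.8] size [77.9 72.8] ang 42.45 z 0.1322
cups after 236 c [721.1 127.5] size [67.7 74.1] ang 74.0 z 0.1325
side
can before 1106 c [ 465.1 -560. ] size [63.6 62.2] ang 39.72 z 0.1186
can after 1104 c [ 465.3 -559.4] size [62.5 61.8] ang 29.69 z 0.1188
side
low before 178 c [502.  354.9] size [120.5  66.2] ang 23.31 z 0.0458
low after 174 c [510.1 360.3] size [100.5  40.2] ang 0.93 z 0.0458
```

View pics/s22.png

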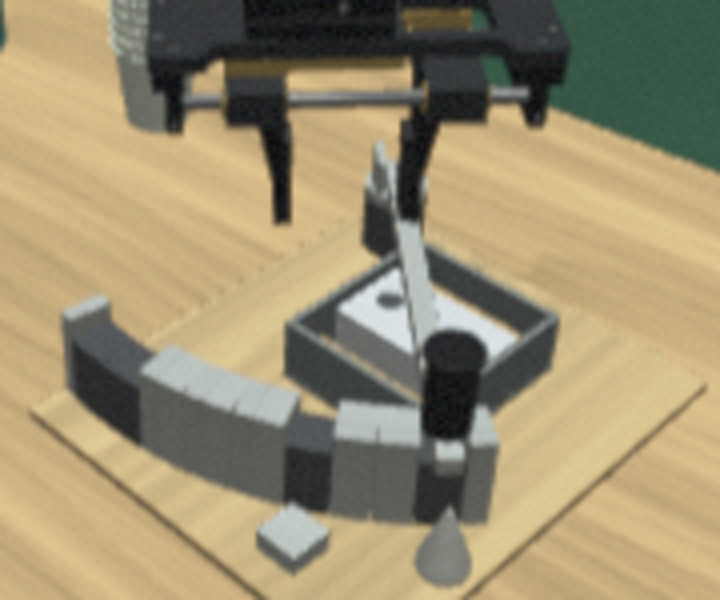

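View pics/sc22.png

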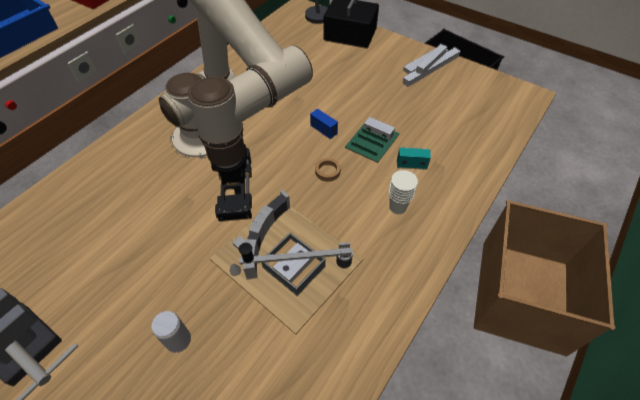

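View pics/w22.png

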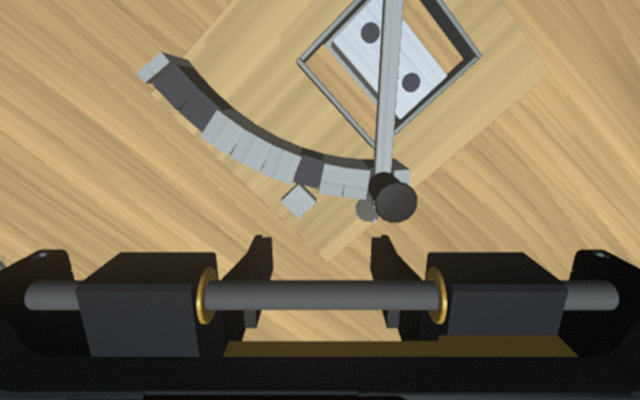

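The lever is home in the cone's notch: its tip is in the notch at px (450,455) in the side crop, the cap is at 131 mm, as when parked, and the bar top is at 73–74 mm. The block top, at 51.5 mm, is below the rim. Cups, can, tape and the lower block are where they were. Handing in.

```bash
python3 -c "
from h import *
print(finish_job())"
```

```text
the job is handed in; nothing more can be done
None
```

The job is done and handed in at about 29 s of the 72 s allowed. I lifted the taller block out of the rack and laid it flat on the bare bench by tilting it and walking it down on one finger. I then took it again across its width and set it in the tray pocket. Last, I lifted the lever, swung it over the tray, lowered it into the notch marked by the cone and let go.

**Last checks**
- **Block:** its top is about 51.5 mm above the bench, below the tray rim at 56 mm.
- **Lever:** at swing 0.80 to 0.81, down in the cone's notch. The cap is at 131 mm, as when parked, and the bar top is at 73 to 74 mm.
- **Other things:** the tape and can are within 1 mm of where they were. For the cups, the scene camera agrees within 0.5 mm; the side view differs by about 4 mm, with fewer points seen. The lower block is still in its slot, seen in the final pictures; I had no clean "before" position to compare it with.
- **Robot:** clear of everything and touching nothing.

**What disagreed**
- **Fingertips:** they are about 27 mm behind the reported TCP, not 8 mm ahead as stated. Because of that, the first grasp closed on air above the block without moving it; I corrected for it from then on.
- **Knob grip:** the jaws read 34 mm on the handle, where 30 mm (handle) or 36 mm (cap) was expected. The grip held all through the move.

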